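Empty the block heater and pin its lock collar

ROBOT

A 6-joint arm with a two-finger parallel gripper is mounted at the origin on a cart in front of the work surface, level with it; the furniture and walls round the work are solid. World frame = base frame: x ahead of the robot, y to its left, z up, the work surface at z = 0. Lengths are in m, angles in rad, forces in N, time in s.
With the tool pointing down it reaches from about 0.35 to 0.775 m from the base axis. Payload 5.5 kg.
Tool frame: the origin (TCP) lies at the very end of the fingers, on their centre line; the grasp point (between the pads) lies 19 mm behind it; y points along the fingers, z is the direction in which the jaws open and shut, and the axes are right-handed (so a half turn about y gives the same grasp; the last joint's range is limited). The gripper opens to 85 mm and grips with 20 to 120 N. Pads are 22 mm wide; open, the fingers measure 114 mm over their backs; the gripper's body (76 mm by 85 mm) begins 54 mm behind the grasp point. The pads swing forward as they close: fully open they stand 13 mm farther back than shut.
Start: joints at [1.144, 0.313, 0.046, 1.304, 0, 1.431], TCP at [0.163, 0.552, 0.203] pointing down, gripper open.
Joint ranges: [-2.76, 2.76], [-0.86, 1.69], [-1.03, 1.26], [-2.2, 2.34], [-1.47, 1.5], [-3.14, 3.14]. Speed limits (rad/s): [2.57, 2.57, 3.14, 3.14, 3.14, 3.14].

INTERFACE

Orientations are given as a unit quaternion [w, x, y, z].
In Python, from workcell import env gives the robot as it stands.
- The arm moves only by the shell command python3 -m inch 'ROWS' [OPENING] [FORCE]. ROWS is JSON, a list that holds one entry, the list of rows, each a list of 4 numbers: the shift along the tool's x, y, z in mm, then the turn about the tool's y in degrees. In form: [[[tx, ty, tz, spin], ...]]. A call has 1 to 10 rows; each row is the pose to reach, as a shift and turn from the pose commanded when the call began, along the tool's axes at that moment; what a row does not reach only later rows make up. A row lasts 1/10 s, in which the tool goes at most 50 mm and 8.59 degrees, less where a joint would pass 70% of its speed; a pose out of reach is approached as far as the arm can. A call with a gripper value outside its range is refused whole. OPENING is the finger opening in mm, from 0 to 85.4, set as the call begins (- or left out, the last holds). The fingers move at their own pace and stop on an object; FORCE is the grip in N (left out, the last holds). Time passes only in rows, so rows that repeat a pose let the fingers close. It gives the time, the measured TCP pose, the force and the opening at its end, in the units of the state.
- env.get_state(): the state, without advancing time (a new reading comes with each control period).
- env.read_camera(name): name is "scene" or "top" or "wrist"; returns the picture (420x560x3 uint8, blue, green, red); there is no depth.
- env.camera_model(name): a dict with "fx", "fy", "cx", "cy" (pixels), "R" (3x3) and "t" (3): a world point X has camera coordinates R X + t; the wrist camera has in their place "mount" (4x4, takes a point from camera to tool coordinates, whose origin is the TCP and whose axes are the tool frame's). Camera axes: x right, y down, z forward; pixel columns grow to the right and rows downward; lengths in m; the calibration is good to about 2 mm. A picture is of the moment at which its call begins: read the wrist's pose just before it. camera_model takes no time and is no camera call.
- env.hand_in(): hands the job in, once; it reports no verdict.
The state is a dict: "clock": time; "joint_pos": joint angles; "qvel": joint speeds; "tau": joint torques, N m; "tcp_pos": TCP position; "orientation": TCP orientation; "wrist_force": force on the tool from outside, world axes, zero at the start; "ft_torque": the same for the moment, N m; "finger_gap": finger opening in m.
Only numpy, scipy, OpenCV 4.12 (cv2) and the standard library are available. Lean on these libraries where they do the work, as an engineer would, in place of code of your own. Each camera call takes 0.05 s, during which the arm holds its last target.

TASK

Shut down the block heater: first lift every sample cell straight out of its well and set it down in the steel tray (standing or lying, as you like). Only when all of them are in the tray, turn the heater's lock collar all the way round to its locked mark, and then push the lock pin through the eye of the collar's tab and on through the lug's eye behind it until the handle is close to the tab. Leave the cells in the tray, the pin in its eyes, and do not shift the two small cartons.

Things in the scene. Friction and masses are not known exactly. Their poses are not given: they have to be found in the camera images.
- block: Heater fixed to the bench: grey base plate 170 x 190 x 12 mm, in its middle an aluminium block 112 mm across, top 86 mm up, with four 24 mm square wells 70 mm deep at x, y = +/-27 mm, sides along x, y; white housing 62 mm high beyond it (from x 85 mm). Origin: on the bench under the block's middle; z up, x from block to housing.
- collar (a joint): Captive steel lock collar, a ring 156 mm across, 16 to 32 mm above the bench, turning on the upright axis through the block's origin, in rad. Starts open at 0 to 0.35; grows counter-clockwise seen from above; 1.05 is the locked mark and the end stop. Needs about 1 N at the tab; stays where left.
- collar_grip (a point): Middle of the collar's tab, 88 mm above the bench, 118 mm from the axis; turns with the collar. Tab: upright radial plate 10 mm thick, 40 mm wide (98 to 138 mm from the axis), 16 to 100 mm above the bench; pinch it from above across its thickness. Locked, it points along the block's -y, at x = 0; the lug plate then beside it is 66 mm high.
- collar_eye (a point): Centre of the 16 mm round eye through the collar's tab, 118 mm from the collar's axis, 50 mm above the bench; turns with the collar. The eye's axis is level and at right angles to the tab's plate.
- lug_eye (a point): Centre of the 16 mm round eye through the fixed steel lug plate (10 mm thick, 40 mm wide, 66 mm high) of the heater, at x 40 mm, y -118 mm, z 50 mm in the block's frame; its axis is the block's x axis. With the collar locked, the tab's eye lies 40 mm before it (on the -x side), on the same axis.
- pin: Loose lock pin: a square grey handle with black ribs 60 mm long (26 x 26 mm) with a steel rod of 10 mm diameter, round ended, 85 mm long, standing out of the middle of one end. Origin: middle of the handle; the rod points along +x from x = 30 mm to 115 mm. Lies on the bench on a handle side (origin 13 mm up, rod level). About 80 g.
- pin_tip (a point): Tip of the lock pin's rod, 115 mm along +x from the handle's middle.
- tray: Loose open steel tray, 180 mm (x) by 220 mm (y), walls 60 mm high and 4 mm thick, floor 4 mm thick, about 0.9 kg. Origin: centre of its underside, z up.
- lamp_carton: Small upright carton 46 x 46 x 75 mm, a bystander behind the tray. Origin: centre of its underside.
- filter_box: Small flat carton 90 x 60 x 26 mm, a bystander on the right. Origin: centre of its underside.
- cell_1: Capped square sample cell, glass with white cap, 22 x 22 mm and 116 mm tall, 40 to 90 g. Origin: on its long axis, 45 mm above its foot (71 mm below the cap's top); z along its length to the cap. Starts upright in a well of the heater, snug (1 mm a side), 46 mm standing out above the block; 2 to 4 of the four cells are present, the others are absent. Neighbouring cells are 54 mm apart.
- cell_2: Capped square sample cell, glass with white cap, 22 x 22 mm and 116 mm tall, 40 to 90 g. Origin: on its long axis, 45 mm above its foot (71 mm below the cap's top); z along its length to the cap. Starts upright in a well of the heater, snug (1 mm a side), 46 mm standing out above the block; 2 to 4 of the four cells are present, the others are absent. Neighbouring cells are 54 mm apart.
- cell_3: Capped square sample cell, glass with white cap, 22 x 22 mm and 116 mm tall, 40 to 90 g. Origin: on its long axis, 45 mm above its foot (71 mm below the cap's top); z along its length to the cap. Starts upright in a well of the heater, snug (1 mm a side), 46 mm standing out above the block; 2 to 4 of the four cells are present, the others are absent. Neighbouring cells are 54 mm apart.
- cell_4: Capped square sample cell, glass with white cap, 22 x 22 mm and 116 mm tall, 40 to 90 g. Origin: on its long axis, 45 mm above its foot (71 mm below the cap's top); z along its length to the cap. Starts upright in a well of the heater, snug (1 mm a side), 46 mm standing out above the block; 2 to 4 of the four cells are present, the others are absent. Neighbouring cells are 54 mm apart.
Things that resemble listed ones, but are neither listed nor needed, are in the scene too. Leave any green, purple or yellow look-alike of the cell_3 alone.

How it is judged:
By the outcome, as a careful person would: the job done as asked, in the order asked, and still so for the second after the job is handed in, with the robot touching nothing.
Of cell_1, cell_2, cell_3, cell_4 only 2 to 4 are there at a start; the rules pass over those that are not, and their reading is None.
At some moment in a run one of pin, tray may be knocked a few centimetres aside while the robot is not near it.
It also fails if it takes over 210 s, if anything falls off the work surface, if the arm or the gripper's body presses on something with over 40 N, if the wrist force passes 120 N, or if a joint passes its speed limit or range.

## Working session

There is one attempt and no reset: what is moved stays moved. The work goes in short steps, Python scripts to look and compute and a shell command to move; the robot and the scene stay as the last step left them, time stands still between calls to the robot, and variables do not carry over. Pictures are saved under pics/ and viewed, and the job is handed in when it is done.

```bash
ls; mkdir -p pics
python3 - <<'E'
from workcell import env
import cv2,numpy as np
s=env.get_state();print(s)
for n in ("scene","top","wrist"):
    cv2.imwrite(f"pics/{n}0.png",env.read_camera(n))
    print(n,env.camera_model(n))
E
```

```text
pics
{'clock': 0.0, 'joint_pos': array([ 1.14435974e+00,  3.14007049e-01,  4.49878139e-02,  1.30361080e+00,
       -1.03032019e-05,  1.43118067e+00]), 'qvel': array([-0.00078143, -0.00061692, -0.00096404,  0.00066741,  0.00102159,
       -0.00013437]), 'tau': array([-9.32949806e-04, -4.80622566e+01,  2.98537123e+01,  1.93037849e-02,
       -3.23613631e-04, -1.09434328e-07]), 'tcp_pos': array([0.16245586, 0.55098587, 0.20200876]), 'orientation': array([-0.69922403,  0.7004711 , -0.10123678,  0.10088168]), 'wrist_force': array([ 0.16810868, -0.42142242,  0.27736844]), 'ft_torque': array([-0.04181334,  0.03322205, -0.01730615]), 'finger_gap': 0.08532996021534955}
scene {'fx': 432.7600796604333, 'fy': 432.7600796604333, 'cx': 279.14284838570336, 'cy': 208.7947148779665, 'R': array([[ 0.68495256, -0.72857733,  0.00388048],
       [-0.32798606, -0.31309446, -0.89128952],
       [ 0.6505883 ,  0.60921829, -0.45341806]]), 't': array([-0.42823398,  0.27253555,  0.76421613])}
top {'fx': 420.3977633834252, 'fy': 420.3977633834252, 'cx': 282.66626202199984, 'cy': 204.22194353047138, 'R': array([[ 0.0280423 , -0.99947848,  0.0160126 ],
       [-0.99721996, -0.02907807, -0.06860627],
       [ 0.0690361 , -0.01404421, -0.9975153 ]]), 't': array([-0.03946326,  0.5921899 ,  1.04529572])}
wrist {'fx': 343.9225373369719, 'fy': 343.9225373369719, 'cx': 277.8950723728687, 'cy': 203.05717533719013, 'mount': array([[-5.69590041e-04,  9.53653998e-01,  3.00904848e-01,
        -7.59740039e-02],
       [ 4.66059962e-04, -3.00904611e-01,  9.53654129e-01,
        -1.69986480e-01],
       [ 9.99999729e-01,  6.83431597e-04, -2.73067677e-04,
        -8.24487628e-06],
       [ 0.00000000e+00,  0.00000000e+00,  0.00000000e+00,
         1.00000000e+00]])}
```

View pics/top0.png

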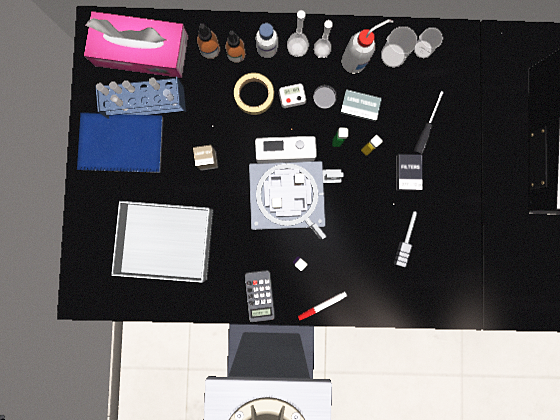

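View pics/scene0.png

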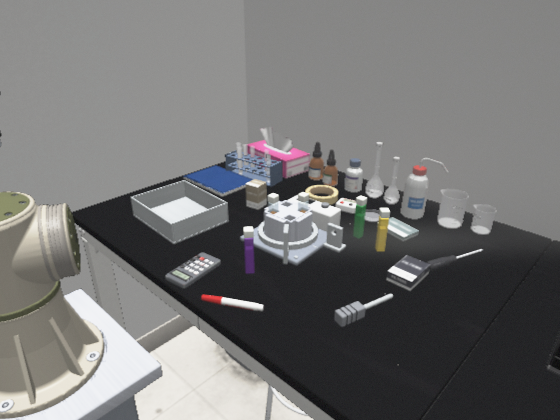

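View pics/wrist0.png

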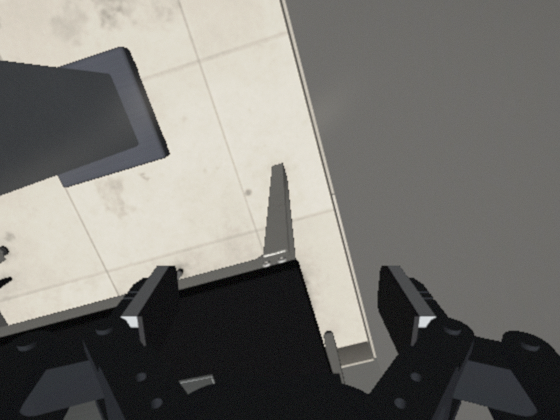

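```bash
cat > h.py <<'E'
from workcell import env
import cv2,numpy as np
from scipy.spatial.transform import Rotation as Ro
def st():
    s=env.get_state(); q=s['orientation']; R=Ro.from_quat([q[1],q[2],q[3],q[0]]).as_matrix(); return s,R,s['tcp_pos']
def cam(n):
    m=env.camera_model(n); K=np.array([[m['fx'],0,m['cx']],[0,m['fy'],m['cy']],[0,0,1]])
    if n=='wrist':
        s,R,p=st(); M=np.array(m['mount']); Rc=R@M[:3,:3]; c=R@M[:3,3]+p
        return K,Rc.T,-Rc.T@c
    return K,np.array(m['R']),np.array(m['t'])
def proj(C,X):
    K,R,t=C; x=np.atleast_2d(X)@R.T+t; x=x@K.T; return x[:,:2]/x[:,2:]
def ray(C,uv,z):
    K,R,t=C; uv=np.atleast_2d(uv).astype(float); d=np.c_[uv,np.ones(len(uv))]@np.linalg.inv(K).T@R; c=-R.T@t
    return c+d*((z-c[2])/d[:,2])[:,None]
def shot(n,tag):
    C=cam(n); im=env.read_camera(n); cv2.imwrite(f'pics/{tag}.png',im); return C,im
def delta(X,yaw=None):
    "mm shift in tool axes to bring TCP to X"
    s,R,p=st(); return np.round(1000*R.T@(np.array(X)-p),1)
E
python3 - <<'E'
from h import *
im=cv2.imread('pics/top0.png')
cv2.imwrite('pics/topc.png',cv2.resize(im[125:275,235:430],None,fx=4,fy=4,interpolation=cv2.INTER_CUBIC))
im=cv2.imread('pics/scene0.png')
cv2.imwrite('pics/scenec.png',cv2.resize(im[180:300,225:365],None,fx=5,fy=5,interpolation=cv2.INTER_CUBIC))
E
```

```text
(no output)
```

View pics/topc.png

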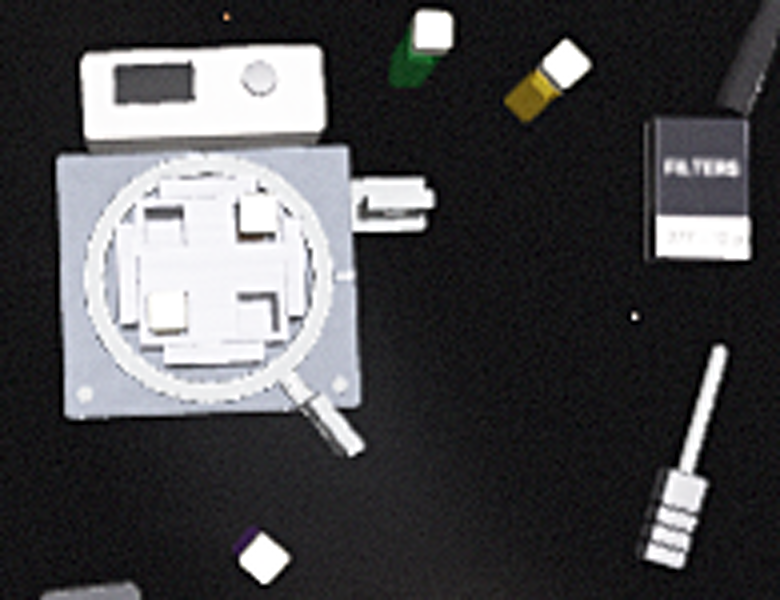

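View pics/scenec.png

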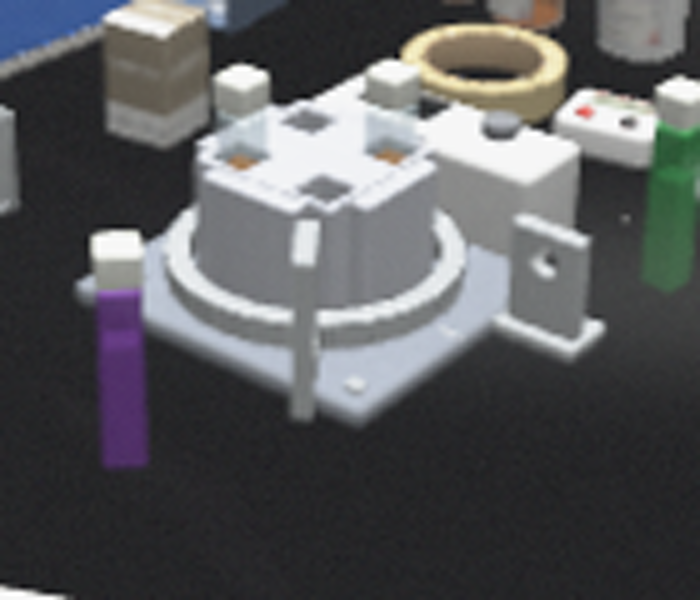

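Run:
```python
from h import *
C=cam('top'); f=lambda a:np.array(a)/4+[235-.375,125-.375]
np.set_printoptions(precision=4,suppress=True)
b=ray(C,f([[57,155],[350,147],[360,408],[65,417]]),.012)
o=b.mean(0); ex=(b[0]+b[1]-b[2]-b[3]); ey=(b[0]+b[3]-b[1]-b[2]); 
print('block',o[:2],'yaw',np.arctan2(ex[1],ex[0]),np.arctan2(-ey[0],ey[1]),np.linalg.norm(ex)/2,np.linalg.norm(ey)/2)
cells=ray(C,f([[257,217],[167,311]]),.132);print('cells',cells)
yaw=np.arctan2(cells[0,1]-cells[1,1],cells[0,0]-cells[1,0])+np.pi/4
print('cells mid',cells.mean(0),'yaw',yaw)
print('tab end top',ray(C,f([[355,447]]),.1))
print('purple',ray(C,f([[263,558]]),.116))
print('tray rim',ray(C,[[119,202],[211,207],[206,281],[112,274]],.06))
print('pin', ray(C,f([[689,475],[678,566],[658,562],[708,478],[674,473]]),.026), 'tip',ray(C,f([720,348]),.013))
S=cam('scene'); g=lambda a:np.array(a)/5+[225-.4,180-.4]
for n,u in (('c1',[391,75]),('c2',[243,78])):
    print(n,ray(S,g(u),.132))
print('start fwd', st()[1])
```

```text
block [ 0.6179 -0.0322] yaw 0.06169021191575465 0.05850024145378511 0.16812771370206211 0.188338336641762
cells [[ 0.6444 -0.0563  0.132 ]
 [ 0.5892 -0.0065  0.132 ]]
cells mid [ 0.6168 -0.0314  0.132 ] yaw 0.05226611990448049
tab end top [[ 0.515  -0.1186  0.1   ]]
purple [[ 0.4504 -0.0655  0.116 ]]
tray rim [[0.5842 0.3754 0.06  ]
 [0.5785 0.1522 0.06  ]
 [0.4    0.1571 0.06  ]
 [0.4107 0.3826 0.06  ]]
pin [[ 0.503  -0.338   0.026 ]
 [ 0.446  -0.3315  0.026 ]
 [ 0.4481 -0.3188  0.026 ]
 [ 0.5015 -0.35    0.026 ]
 [ 0.504  -0.3285  0.026 ]] tip [[ 0.5845 -0.3613  0.013 ]]
c1 [[ 0.6422 -0.0646  0.132 ]]
c2 [[ 0.5885 -0.0135  0.132 ]]
start fwd [[ 0.9592 -0.0006  0.2829]
 [-0.2829 -0.0013  0.9592]
 [-0.0002 -1.     -0.0014]]
```

Run:
```python
from h import *
print(delta([.56,-.03,.30]))
```

```text
[ 545.7  -97.3 -445.1]
```

```bash
python3 -m inch '[[[546,-97,-445,-20],[546,-97,-445,-20],[546,-97,-445,-20],[546,-97,-445,-20],[546,-97,-445,-20],[546,-97,-445,-20],[546,-97,-445,-20],[546,-97,-445,-20],[546,-97,-445,-20],[546,-97,-445,-20]]]' 40 30
python3 - <<'E'
from h import *
print(delta([.56,-.03,.30]),st()[1][:,0])
E
```

```text
clock: 1.15
tcp_pos: [0.4403, 0.1451, 0.2707]
orientation: [0.707, -0.707, -0.022, 0.022]
wrist_force: [0.1, 1.0, 0.6]
finger_gap: 0.0397
[ 108.6  -29.3 -182.2] [9.98068568e-01 6.21214554e-02 2.40094111e-04]
```

```bash
python3 -m inch '[[[109,-29,-182,0],[109,-29,-182,0],[109,-29,-182,0],[109,-29,-182,0],[109,-29,-182,0],[109,-29,-182,0],[109,-29,-182,0]]]'
python3 - <<'E'
from h import *
print(delta([.56,-.03,.30]),st()[1][:,0])
shot('wrist','w1')
E
```

```text
clock: 1.85
tcp_pos: [0.5591, -0.0274, 0.2989]
orientation: [0.707, -0.706, -0.021, 0.023]
wrist_force: [1.0, -0.4, 0.5]
finger_gap: 0.0402
[ 0.7 -1.1 -2.7] [ 0.99807124  0.06205974 -0.00154398]
```

View pics/w1.png

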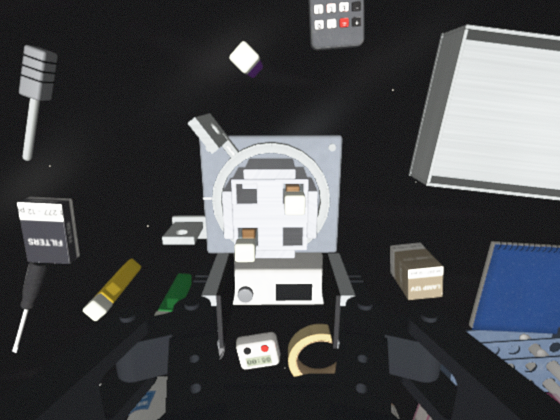

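Run:
```python
from h import *
im=cv2.imread('pics/w1.png')
cv2.imwrite('pics/w1c.png',cv2.resize(im[105:265,155:355],None,fx=4,fy=3.75,interpolation=cv2.INTER_CUBIC))
```

```text
(no output)
```

View pics/w1c.png

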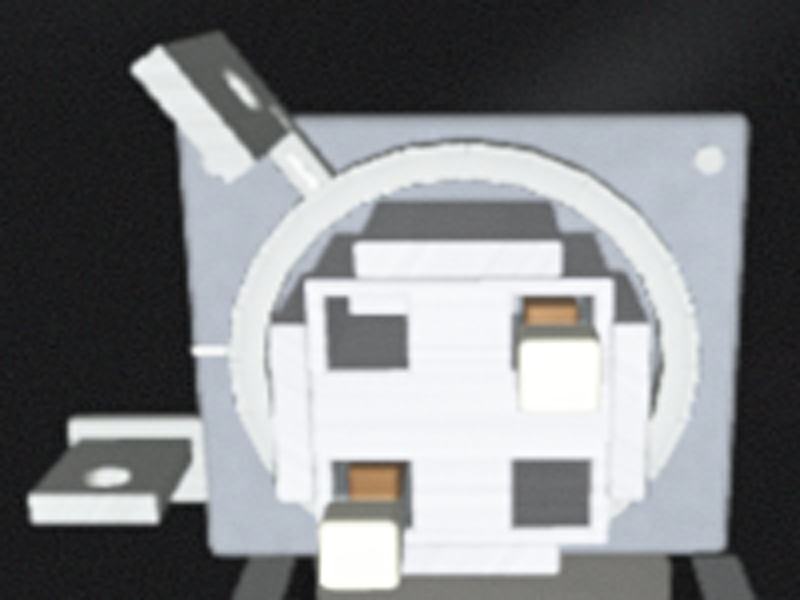

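```bash
cat >> h.py <<'E'
np.set_printoptions(precision=4,suppress=True)
E
python3 - <<'E'
from h import *
C=cam('wrist'); g=lambda a:(np.array(a,float)+.5)/[4,3.75]+[155,105]-.5
w=ray(C,g([[367.5,333],[554,332],[371.5,494],[552,493]]),.086); print(w,w.mean(0))
d=w[0]+w[1]-w[2]-w[3]; print('yaw',np.arctan2(-d[1],-d[0]), np.linalg.norm(d)/2)
e=w[1]+w[3]-w[0]-w[2]; print('yaw',np.arctan2(-e[0],e[1]),np.linalg.norm(e)/2)
print('cells',ray(C,g([[360,555],[559,375]]),.132))
b=ray(C,g([[178,115],[747,115],[725,552],[212,552]]),.012);print('base',b,b.mean(0))
o=w.mean(0)[:2]
t=ray(C,g([[150,57],[233,168],[133,70],[165,45],[218,180],[253,157]]),.1); print('tab top',t)
m=(t[2]+t[3]+t[4]+t[5])/4; print('tab mid',m, 'r',np.linalg.norm(m[:2]-o),'ang',np.arctan2(m[1]-o[1],m[0]-o[0]))
print(ray(C,g([[96,508]]),.066))
E
```

```text
[[ 0.594  -0.0613  0.086 ]
 [ 0.5902 -0.0074  0.086 ]
 [ 0.6476 -0.0581  0.086 ]
 [ 0.6438 -0.0039  0.086 ]] [ 0.6189 -0.0327  0.086 ]
yaw 0.0623077857648995 0.053724639337219056
yaw 0.06970367588257444 0.05416657317428363
cells [[ 0.647  -0.0574  0.132 ]
 [ 0.5895 -0.0081  0.132 ]]
base [[ 0.5401 -0.1318  0.012 ]
 [ 0.5282  0.0545  0.012 ]
 [ 0.6956  0.0664  0.012 ]
 [ 0.7074 -0.1202  0.012 ]] [ 0.6178 -0.0328  0.012 ]
tab top [[ 0.5136 -0.1198  0.1   ]
 [ 0.5432 -0.098   0.1   ]
 [ 0.5174 -0.1243  0.1   ]
 [ 0.5101 -0.1159  0.1   ]
 [ 0.5469 -0.102   0.1   ]
 [ 0.5397 -0.0926  0.1   ]]
tab mid [ 0.5285 -0.1087  0.1   ] r 0.11812205088829479 ang -2.442030481495488
[[ 0.6669 -0.1467  0.066 ]]
```

Run:
```python
from h import *
print(delta([.5897,-.0074,.096]))
```

```text
[ 32.2 203.1  17.2]
```

```bash
python3 -m inch '[[[16,25,9,0],[32,60,17,0],[32,100,17,0],[32,130,17,0],[32,130,17,0],[32,130,17,0]]]' 42 30;  python3 - <<'E'
from h import *
print(delta([.5897,-.0074,.096]))
shot('wrist','w2')
E
```

```text
clock: 2.5
tcp_pos: [0.5898, -0.0075, 0.1702]
orientation: [0.707, -0.707, -0.022, 0.023]
wrist_force: [0.8, 0.5, 0.9]
finger_gap: 0.0418
[-0.1 74.2  0.1]
```

View pics/w2.png

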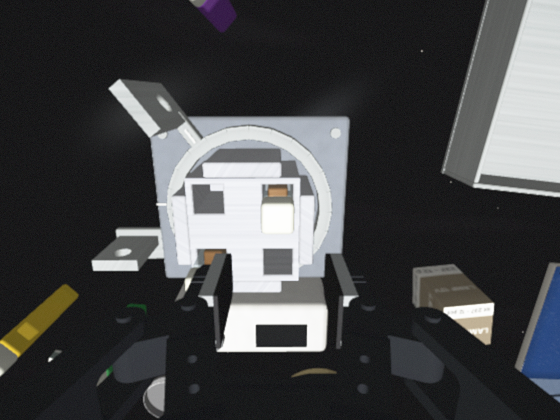

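```bash
python3 -m inch '[[[0,30,0,0],[0,55,0,0],[0,74,0,0],[0,74,0,0],[0,74,0,0]]]' 42 30 && python3 -m inch '[[[0,0,0,0],[0,0,0,0],[0,0,0,0],[0,0,0,0],[0,0,0,0],[0,0,0,0]]]' 10 30
```

```text
clock: 3.05
tcp_pos: [0.5919, -0.0089, 0.0976]
orientation: [-0.707, 0.707, 0.023, -0.021]
wrist_force: [-0.1, 0.5, 1.1]
finger_gap: 0.042
clock: 3.65
tcp_pos: [0.5925, -0.009, 0.0979]
orientation: [-0.707, 0.707, 0.024, -0.02]
wrist_force: [-0.2, 0.5, 6.5]
finger_gap: 0.0205
```

```bash
python3 -m inch '[[[0,-5,0,0],[0,-12,0,0],[0,-20,0,0],[0,-30,0,0],[0,-30,0,0]]]' 10 40;python3 - <<'E'
from h import *
s,R,p=st();print(p,R,s['wrist_force'],s['finger_gap'])
shot('wrist','w3');shot('scene','s3')
E
```

```text
clock: 4.15
tcp_pos: [0.5916, -0.0091, 0.1274]
orientation: [-0.707, 0.707, 0.023, -0.021]
wrist_force: [0.2, 0.2, -0.1]
finger_gap: 0.0202
[ 0.5916 -0.0091  0.1274] [[ 0.9981  0.0025 -0.0622]
 [ 0.0622 -0.0004  0.9981]
 [ 0.0025 -1.     -0.0006]] [ 0.1927  0.2385 -0.0529] 0.020192673999881432
```

View pics/w3.png

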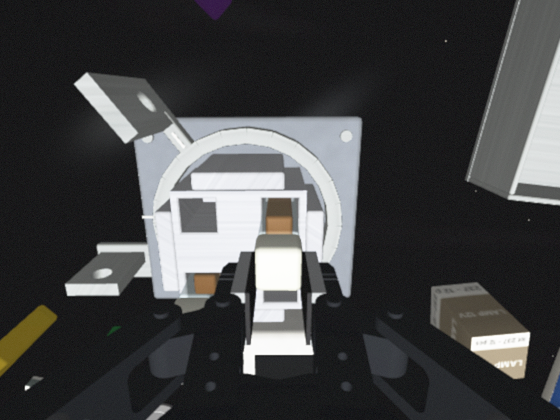

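View pics/s3.png

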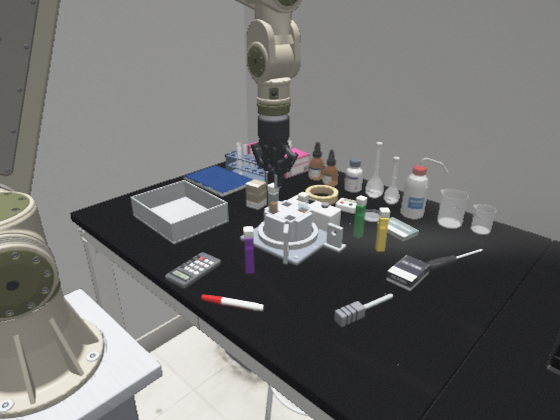

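```bash
python3 -m inch '[[[0,-30,0,0],[0,-70,0,0],[0,-70,0,0],[0,-70,0,0]]]'
python3 - <<'E'
from h import *
print(delta([.52,.30,.195])); C,im=shot('top','t4')
print(proj(cam('top'),st()[2]))
E
```

```text
clock: 4.65
tcp_pos: [0.5911, -0.009, 0.1961]
orientation: [-0.707, 0.707, 0.023, -0.021]
wrist_force: [-0.7, 0.3, -1.1]
finger_gap: 0.0205
[-51.7   0.9 312.9]
[[277.5312 199.7365]]
```

View pics/t4.png

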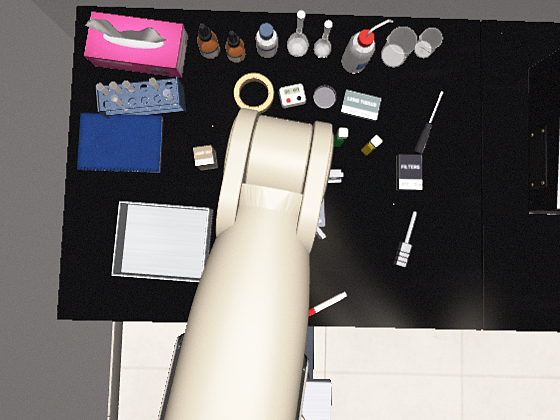

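```bash
python3 -m inch '[[[-3,0,20,0],[-10,0,60,0],[-18,0,105,0],[-26,0,150,0],[-34,0,200,0],[-42,0,245,0],[-48,0,285,0],[-52,0,305,0],[-52,0,313,0],[-52,0,313,0]]]'
python3 - <<'E'
from h import *
print(delta([.52,.30,.086])); C,im=shot('wrist','w5')
E
```

```text
clock: 5.7
tcp_pos: [0.5184, 0.3006, 0.1939]
orientation: [-0.706, 0.707, 0.022, -0.023]
wrist_force: [0.1, -0.4, -0.5]
finger_gap: 0.0207
[  1.8 107.9  -0.5]
```

View pics/w5.png

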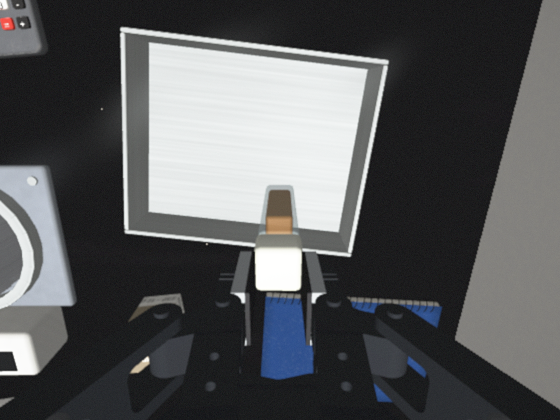

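```bash
python3 - <<'E'
from h import *
r=ray(cam('wrist'),[[123,30],[387,62],[351,255],[126,232]],.06);print(r,r.mean(0))
E
python3 -m inch '[[[0,25,0,0],[0,55,0,0],[0,80,0,0],[0,95,0,0],[0,102,0,0],[0,105,0,0],[0,105,0,0],[0,105,0,0]]]'
```

```text
[[0.4013 0.1672 0.06  ]
 [0.4116 0.3821 0.06  ]
 [0.5869 0.3746 0.06  ]
 [0.5766 0.1576 0.06  ]] [0.4941 0.2704 0.06  ]
clock: 6.55
tcp_pos: [0.5202, 0.3001, 0.0915]
orientation: [0.707, -0.707, -0.022, 0.021]
wrist_force: [0.3, 1.1, -0.7]
finger_gap: 0.0202
```

```bash
python3 -m inch '[[[0,2,0,0],[0,3,0,0],[0,4,0,0],[0,4,0,0],[0,4,0,0]]]'
```

```text
clock: 7.05
tcp_pos: [0.5192, 0.3003, 0.0864]
orientation: [0.707, -0.707, -0.022, 0.022]
wrist_force: [0.8, 0.2, -0.9]
finger_gap: 0.0204
```

```bash
python3 -m inch '[[[0,1,0,0],[0,1,0,0],[0,2,0,0],[0,2,0,0]]]'
```

```text
clock: 7.45
tcp_pos: [0.5203, 0.3007, 0.086]
orientation: [0.707, -0.706, -0.023, 0.021]
wrist_force: [-1.5, -0.8, 8.3]
finger_gap: 0.0207
```

Contact at the floor (8 N). Release and rise.

```bash
python3 -m inch '[[[0,-2,0,0],[0,-2,0,0],[0,-2,0,0],[0,-2,0,0],[0,-2,0,0]]]' 40 40 && python3 -m inch '[[[0,-20,0,0],[0,-60,0,0],[0,-110,0,0],[0,-110,0,0],[0,-110,0,0]]]'
python3 - <<'E'
from h import *
C,im=shot('wrist','w6')
print(delta([.647,-.0577,.195]))
E
```

```text
clock: 7.95
tcp_pos: [0.5191, 0.3002, 0.0861]
orientation: [-0.707, 0.707, 0.022, -0.022]
wrist_force: [-0.6, -0.1, -0.1]
finger_gap: 0.0399
clock: 8.45
tcp_pos: [0.5204, 0.3007, 0.198]
orientation: [0.707, -0.706, -0.023, 0.021]
wrist_force: [-0.4, 0.5, -1.7]
finger_gap: 0.0401
[ 105.2    1.3 -365.2]
```

View pics/w6.png

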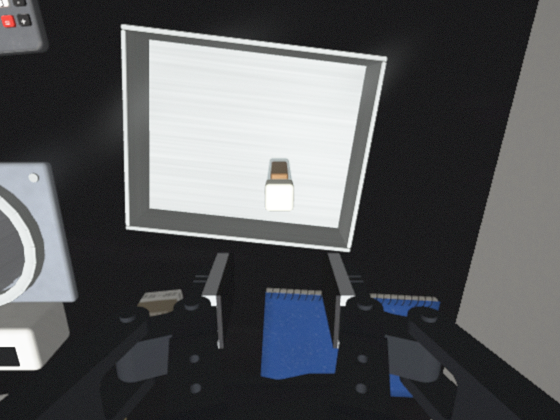

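```bash
python3 -m inch '[[[14,0,-50,0],[28,0,-100,0],[42,0,-145,0],[56,0,-190,0],[70,0,-240,0],[84,0,-290,0],[98,0,-335,0],[105,10,-365,0],[105,20,-365,0],[105,20,-365,0]]]' 42 30;  python3 - <<'E'
from h import *
print(delta([.647,-.0577,.098]),st()[1][:,0]); C,im=shot('wrist','w7')
E
```

```text
clock: 9.5
tcp_pos: [0.6446, -0.0579, 0.1723]
orientation: [0.708, -0.706, -0.019, 0.024]
wrist_force: [-0.2, -0.5, -0.2]
finger_gap: 0.042
[ 2.9 74.3 -0.1] [ 0.9982  0.0603 -0.0067]
```

View pics/w7.png

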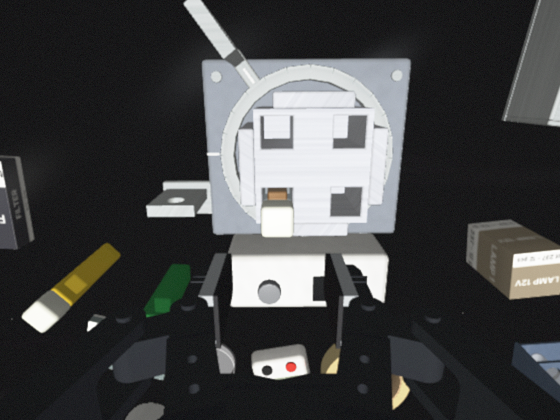

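```bash
python3 -m inch '[[[2,30,0,0],[2,55,0,0],[2,74,0,0],[2,74,0,0],[2,74,0,0]]]' 42 30 && python3 -m inch '[[[0,0,0,0],[0,0,0,0],[0,0,0,0],[0,0,0,0],[0,0,0,0],[0,0,0,0]]]' 10 40 && python3 -m inch '[[[0,-5,0,0],[0,-12,0,0],[0,-20,0,0],[0,-30,0,0],[0,-55,0,0],[0,-85,0,0],[0,-100,0,0],[0,-100,0,0]]]'
python3 - <<'E'
from h import *
print(delta([.475,.23,.197]),st()[1][:,0]); C,im=shot('wrist','w8')
C,im=shot('top','t8')
E
```

```text
clock: 10.05
tcp_pos: [0.6484, -0.0559, 0.1028]
orientation: [0.707, -0.707, -0.022, 0.023]
wrist_force: [-0.7, -0.2, 0.9]
finger_gap: 0.042
clock: 10.65
tcp_pos: [0.6498, -0.0575, 0.104]
orientation: [-0.707, 0.707, 0.023, -0.021]
wrist_force: [-1.1, 0.9, 5.5]
finger_gap: 0.0101
clock: 11.45
tcp_pos: [0.6505, -0.0578, 0.2062]
orientation: [-0.706, 0.707, 0.024, -0.02]
wrist_force: [-0.4, -0.2, 0.3]
finger_gap: 0.01
[-157.4    7.8  298.2] [0.998  0.0622 0.0058]
```

View pics/w8.png

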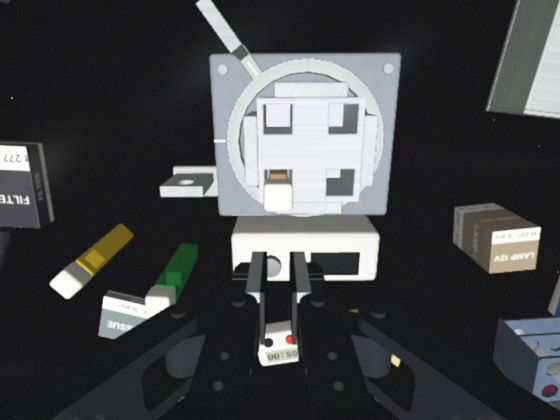

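View pics/t8.png

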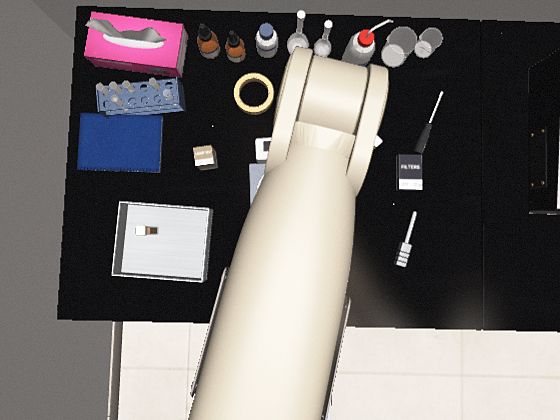

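Run:
```python
from h import *
C=cam('wrist');print(st()[2])
im=cv2.imread('pics/w8.png')
cv2.imwrite('pics/w8c.png',cv2.resize(im[80:230,210:390],None,fx=4,fy=4,interpolation=cv2.INTER_CUBIC))
for z in (.132,.1): print(ray(C,[278,193],z), proj(C,[.647,-.0577,z]))
```

```text
[ 0.6489 -0.0575  0.2026]
[[ 0.6412 -0.0583  0.132 ]] [[278.3164 200.6919]]
[[ 0.6503 -0.0577  0.1   ]] [[278.2842 189.1942]]
```

View pics/w8c.png

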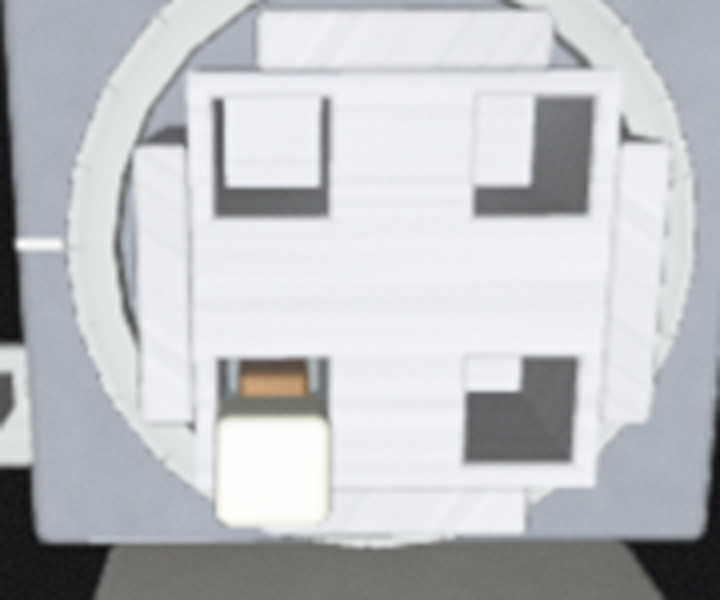

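```bash
cat >> h.py <<'E'
def avg(n=6):
    P=[]
    for i in range(n):
        s,R,p=st(); P.append(p); env.read_camera('top')
    P=np.array(P); return P.mean(0),P.std(0),R
E
python3 - <<'E'
from h import *
for i in range(8):
    s,R,p=st(); print(s['clock'],p,R[:,0],R[:,1],s['joint_pos'][1:4]); env.read_camera('top')
E
```

```text
11.55 [ 0.6489 -0.0575  0.2026] [0.9981 0.0622 0.0006] [ 0.0006 -0.0001 -1.    ] [0.4676 0.2736 1.3762]
11.6 [ 0.6484 -0.0573  0.2016] [ 0.9981  0.0622 -0.0011] [-0.0011  0.0003 -1.    ] [0.4683 0.2724 1.376 ]
11.65 [ 0.6481 -0.0573  0.2011] [ 0.9981  0.0622 -0.0021] [-0.0021  0.0006 -1.    ] [0.4687 0.2718 1.376 ]
11.7 [ 0.648  -0.0573  0.2009] [ 0.9981  0.0622 -0.0024] [-0.0025  0.0006 -1.    ] [0.4689 0.2717 1.3761]
11.75 [ 0.648  -0.0572  0.2009] [ 0.9981  0.0622 -0.0025] [-0.0025  0.0006 -1.    ] [0.469  0.2718 1.3762]
11.8 [ 0.6481 -0.0573  0.2011] [ 0.9981  0.0622 -0.0022] [-0.0022  0.0006 -1.    ] [0.4689 0.2721 1.3763]
11.85 [ 0.6482 -0.0573  0.2013] [ 0.9981  0.0622 -0.0018] [-0.0019  0.0005 -1.    ] [0.4687 0.2724 1.3764]
11.9 [ 0.6484 -0.0573  0.2015] [ 0.9981  0.0622 -0.0015] [-0.0015  0.0004 -1.    ] [0.4686 0.2727 1.3764]
```

```bash
python3 -m inch '[[[-1,30,0,0],[-1,60,0,0],[-1,85,0,0],[-1,96,0,0],[-1,103,0,0],[-1,103,0,0],[-1,103,0,0],[-1,103,0,0],[-1,103,0,0],[-1,103,0,0]]]' 42 30; python3 -c "
from h import *
print(avg(6))"
```

```text
clock: 12.95
tcp_pos: [0.6482, -0.0575, 0.1002]
orientation: [-0.707, 0.707, 0.022, -0.022]
wrist_force: [-0.3, -0.1, 0.8]
finger_gap: 0.0419
(array([ 0.648 , -0.0575,  0.0998]), array([0.0002, 0.    , 0.0003]), array([[ 0.9981,  0.    , -0.0622],
       [ 0.0622,  0.0001,  0.9981],
       [ 0.    , -1.    ,  0.0001]]))
```

```bash
python3 -m inch '[[[-1,4,0,0],[-1,7,0,0],[-1,7,0,0],[-1,7,0,0],[-1,7,0,0]]]' 42 30;  python3 -m inch '[[[0,0,0,0],[0,0,0,0],[0,0,0,0],[0,0,0,0],[0,0,0,0],[0,0,0,0]]]' 12 40; python3 -m inch '[[[0,-3,0,0],[0,-6,0,0],[0,-10,0,0],[0,-15,0,0],[0,-15,0,0]]]'
```

```text
clock: 13.75
tcp_pos: [0.6468, -0.0575, 0.0924]
orientation: [0.707, -0.707, -0.022, 0.022]
wrist_force: [0.2, -0.3, 0.2]
finger_gap: 0.0418
clock: 14.35
tcp_pos: [0.6471, -0.0576, 0.0928]
orientation: [-0.707, 0.707, 0.022, -0.022]
wrist_force: [0.4, 0.0, 2.3]
finger_gap: 0.0207
clock: 14.85
tcp_pos: [0.6474, -0.0576, 0.1084]
orientation: [-0.707, 0.707, 0.023, -0.022]
wrist_force: [-0.7, 0.1, -1.0]
finger_gap: 0.0205
```

```bash
python3 -m inch '[[[0,-20,0,0],[0,-45,0,0],[0,-70,0,0],[0,-85,0,0],[0,-88,0,0],[0,-88,0,0],[0,-88,0,0]]]'
python3 - <<'E'
from h import *
print(delta([.475,.23,.197]),st()[1][:,0]); C,im=shot('wrist','w9')
C,im=shot('top','t9')
E
```

```text
clock: 15.55
tcp_pos: [0.6462, -0.0574, 0.1942]
orientation: [0.707, -0.707, -0.021, 0.023]
wrist_force: [1.1, -0.3, -0.7]
finger_gap: 0.0205
[-153.    -2.4  297.5] [ 0.9981  0.0623 -0.0017]
```

View pics/w9.png

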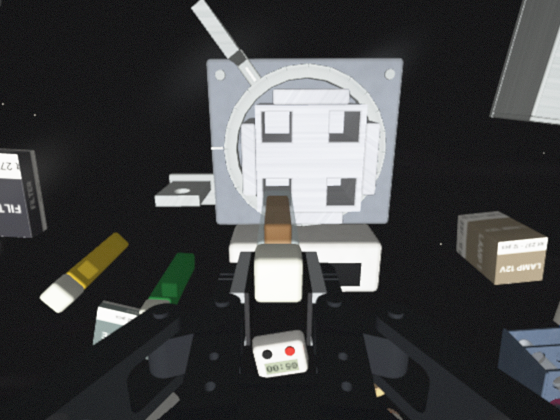

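View pics/t9.png

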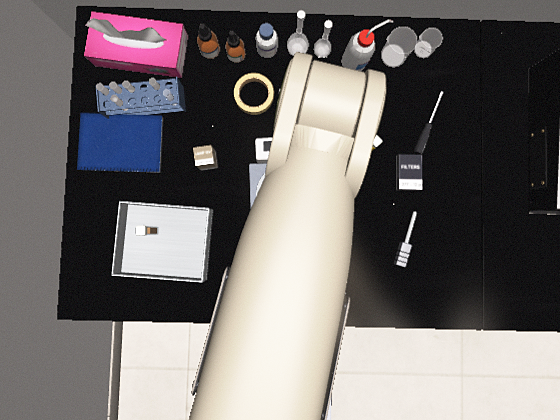

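```bash
python3 -m inch '[[[-10,-2,20,0],[-30,-2,60,0],[-52,-2,102,0],[-75,-2,146,0],[-97,-2,190,0],[-120,-2,234,0],[-140,-2,272,0],[-150,-2,292,0],[-153,-2,297,0],[-153,-2,297,0]]]'
python3 - <<'E'
from h import *
C,im=shot('wrist','w10')
p,s,R=avg(6); print(p,s,1000*R.T@(np.array([.475,.23,.0815])-p))
E
```

```text
clock: 16.65
tcp_pos: [0.475, 0.2298, 0.197]
orientation: [-0.707, 0.707, 0.022, -0.023]
wrist_force: [0.5, 0.0, -0.3]
finger_gap: 0.0208
[0.4762 0.2285 0.1971] [0.0002 0.0003 0.0001] [ -1.0669 115.644    1.5597]
```

View pics/w10.png

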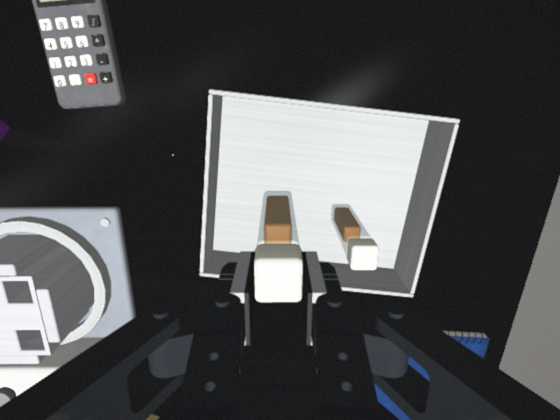

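```bash
python3 -m inch '[[[0,25,0,0],[0,55,0,0],[0,80,0,0],[0,100,0,0],[0,107,0,0],[0,110,0,0],[0,112,0,0],[0,112,0,0],[0,112,0,0],[0,112,0,0]]]'; python3 -m inch '[[[0,1,0,0],[0,2,0,0],[0,3,0,0],[0,3,0,0]]]'
```

```text
clock: 18.0
tcp_pos: [0.4762, 0.2296, 0.0862]
orientation: [0.707, -0.707, -0.023, 0.022]
wrist_force: [0.3, 0.2, -0.9]
finger_gap: 0.0209
clock: 18.4
tcp_pos: [0.4754, 0.2293, 0.0822]
orientation: [-0.707, 0.707, 0.022, -0.022]
wrist_force: [-0.1, 0.2, 0.4]
finger_gap: 0.0206
```

```bash
python3 -m inch '[[[0,1,0,0],[0,1,0,0],[0,1.5,0,0],[0,1.5,0,0]]]'
```

```text
clock: 18.8
tcp_pos: [0.4756, 0.2294, 0.0809]
orientation: [0.707, -0.707, -0.022, 0.022]
wrist_force: [0.4, -0.2, -0.3]
finger_gap: 0.0208
```

```bash
python3 -m inch '[[[0,1,0,0],[0,1,0,0],[0,2,0,0],[0,2,0,0]]]'
```

```text
clock: 19.2
tcp_pos: [0.4766, 0.2296, 0.0807]
orientation: [0.707, -0.707, -0.023, 0.021]
wrist_force: [-2.0, -0.9, 10.7]
finger_gap: 0.0208
```

Contact. Release, rise, and look.

```bash
python3 -m inch '[[[0,-2,0,0],[0,-2,0,0],[0,-2,0,0],[0,-2,0,0],[0,-2,0,0]]]' 40 40 && python3 -m inch '[[[0,-20,0,0],[0,-60,0,0],[0,-110,0,0],[0,-150,0,0],[0,-150,0,0],[0,-150,0,0]]]'
python3 - <<'E'
from h import *
C,im=shot('wrist','w11')
s,R,p=st(); print(p,R[:,0])
E
```

```text
clock: 19.7
tcp_pos: [0.4754, 0.2293, 0.0806]
orientation: [-0.707, 0.707, 0.022, -0.022]
wrist_force: [0.3, -0.0, -0.4]
finger_gap: 0.0401
clock: 20.3
tcp_pos: [0.4764, 0.2296, 0.2318]
orientation: [0.707, -0.706, -0.023, 0.021]
wrist_force: [0.6, 0.8, -0.1]
finger_gap: 0.0397
[0.4754 0.2293 0.2304] [ 0.9981  0.0623 -0.0004]
```

View pics/w11.png

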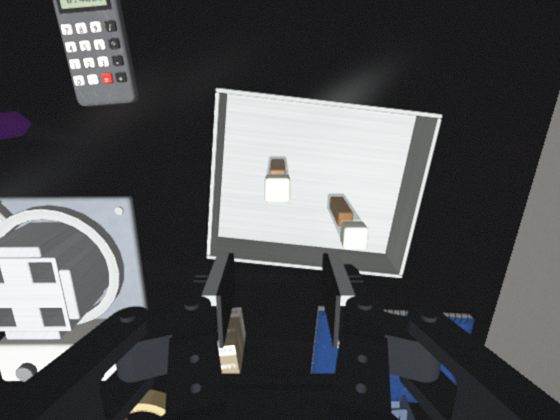

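Run:
```python
from h import *
print(delta([.5285,-.1087,.19]))
```

```text
[  31.9   40.4 -340.7]
```

```bash
python3 -m inch '[[[3,0,-40,-5],[8,0,-85,-12],[12,0,-130,-20],[16,10,-175,-28],[20,20,-220,-36],[26,30,-265,-36],[30,40,-310,-36],[32,40,-341,-36],[32,40,-341,-36],[32,40,-341,-36]]]' 40 30
python3 - <<'E'
from h import *
C=cam('wrist');C,im=shot('wrist','w12')
p,s,R=avg(5);print(p,s,R[:,0],env.get_state()['joint_pos'])
E
```

```text
clock: 21.35
tcp_pos: [0.5275, -0.1092, 0.1888]
orientation: [0.667, -0.665, -0.238, 0.24]
wrist_force: [0.2, 0.7, -0.9]
finger_gap: 0.0404
[ 0.5282 -0.1079  0.1902] [0.0003 0.0003 0.0005] [ 0.7697  0.6384 -0.    ] [-0.35    0.2481 -0.0711  1.2516  0.0001 -1.0424]
```

View pics/w12.png

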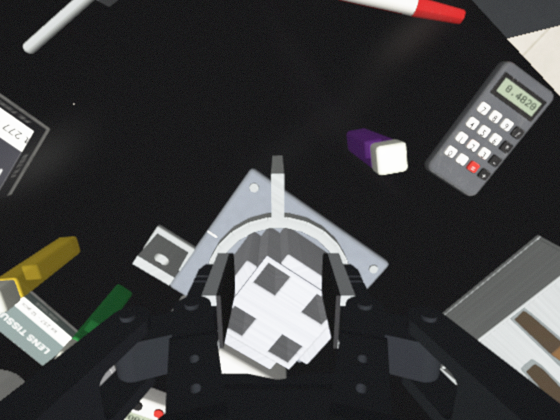

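Run:
```python
from h import *
C=cam('wrist')
print(ray(C,[[277,156],[277,192]],.1), proj(C,[[.5285,-.1087,.1]]), proj(C,[[.618-.766*.138,-.0327-.643*.138,.1],[.618-.766*.098,-.0327-.643*.098,.1]]))
print(delta([.5285,-.1087,.066]))
im=cv2.imread('pics/w12.png')
cv2.imwrite('pics/w12c.png',cv2.resize(im[140:260,220:340],None,fx=5,fy=5,interpolation=cv2.INTER_CUBIC))
```

```text
[[ 0.5052 -0.1293  0.1   ]
 [ 0.5272 -0.1111  0.1   ]] [[278.2576 195.1129]] [[278.988  169.4728]
 [279.2057 218.2058]]
[ -0.8 125.   -0.6]
```

View pics/w12c.png

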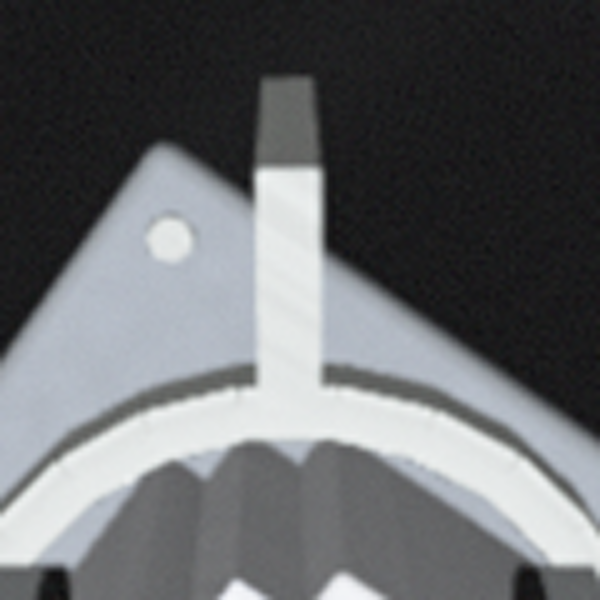

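```bash
python3 -m inch '[[[0,30,0,0],[0,60,0,0],[0,90,0,0],[0,110,0,0],[0,120,0,0],[0,124,0,0],[0,124,0,0],[0,124,0,0],[0,124,0,0],[0,124,0,0]]]' 40 30; python3 -c "
from h import *
print(avg(4))"; python3 -m inch '[[[0,0,0,0],[0,0,0,0],[0,0,0,0],[0,0,0,0],[0,0,0,0],[0,0,0,0],[0,0,0,0]]]' 5 25;python3 -c "
from h import *
print(avg(4))"
```

```text
clock: 22.65
tcp_pos: [0.5294, -0.1092, 0.0678]
orientation: [-0.665, 0.666, 0.24, -0.239]
wrist_force: [0.4, 0.0, 0.3]
finger_gap: 0.04
(array([ 0.5292, -0.1092,  0.0676]), array([0.0001, 0.    , 0.0002]), array([[ 0.7709,  0.0007, -0.6369],
       [ 0.6369, -0.0001,  0.7709],
       [ 0.0004, -1.    , -0.0005]]))
clock: 23.55
tcp_pos: [0.5287, -0.109, 0.067]
orientation: [0.665, -0.665, -0.239, 0.239]
wrist_force: [-1.5, 0.1, 2.8]
finger_gap: 0.0089
(array([ 0.5287, -0.109 ,  0.067 ]), array([0., 0., 0.]), array([[ 0.7709, -0.    , -0.637 ],
       [ 0.637 ,  0.    ,  0.7709],
       [ 0.    , -1.    ,  0.    ]]))
```

Run:
```python
from h import *
s,R,p=st(); o=np.array([.6184,-.0327,p[2]]); c=o-p
print(1000*R.T@c)
for d in range(4,57,4):
    r=Ro.from_euler('z',d,degrees=True).as_matrix()
    print(d,np.round(1000*R.T@(c-r@c),1))
```

```text
[117.6888   0.0063   1.6406]
4 [ 0.4 -0.  -8.2]
8 [  1.4  -0.  -16.4]
12 [  2.9  -0.  -24.4]
16 [  5.   -0.  -32.4]
20 [  7.7  -0.  -40.2]
24 [ 10.8  -0.  -47.7]
28 [ 14.5  -0.  -55.1]
32 [ 18.8  -0.  -62.1]
36 [ 23.4  -0.  -68.9]
40 [ 28.6  -0.  -75.3]
44 [ 34.2  -0.  -81.3]
48 [ 40.2  -0.  -86.9]
52 [ 46.5  -0.  -92.1]
56 [ 53.2  -0.  -96.8]
```

```bash
python3 -m inch '[[[0.4,0,-8.2,-4],[1.4,0,-16.4,-8],[2.9,0,-24.4,-12],[5,0,-32.4,-16],[7.7,0,-40.2,-20],[10.8,0,-47.7,-24],[14.5,0,-55.1,-28],[14.5,0,-55.1,-28],[14.5,0,-55.1,-28],[14.5,0,-55.1,-28]]]'
python3 - <<'E'
from h import *
p,q,R=avg(3); o=np.array([.6184,-.0327,p[2]]); c=o-p
print(p,R[:,0],np.hypot(*c[:2]), np.arctan2(-c[1],-c[0]),np.arctan2(R[1,0],R[0,0])-np.pi)
print(1000*R.T@c)
# remaining to tool-x angle .063+pi/2
rem=np.degrees(.063+np.pi/2-np.arctan2(R[1,0],R[0,0]));print('rem',rem)
for d in list(range(4,29,4)):
    r=Ro.from_euler('z',d,degrees=True).as_matrix()
    print(d,np.round(1000*R.T@(c-r@c),1))
E
```

```text
clock: 24.75
tcp_pos: [0.5749, -0.1424, 0.067]
orientation: [-0.588, 0.588, 0.393, -0.393]
wrist_force: [-0.6, -2.3, 2.1]
finger_gap: 0.0091
[ 0.5749 -0.1424  0.067 ] [ 0.3824  0.924  -0.0004] 0.11801821255939511 -1.948212167219898 -1.9632197720075872
[118.0049  -0.0518   1.7711]
rem 26.09384130199465
4 [ 0.4  0.  -8.2]
8 [  1.4   0.  -16.4]
12 [  2.9   0.  -24.5]
16 [  5.1   0.  -32.5]
20 [  7.7   0.  -40.3]
24 [ 10.9   0.  -47.8]
28 [ 14.6   0.  -55.2]
```

```bash
python3 -m inch '[[[0.4,0,-8.2,-4],[1.4,0,-16.4,-8],[2.9,0,-24.5,-12],[5.1,0,-32.5,-16],[7.7,0,-40.3,-20],[9.3,0,-44,-22],[10.9,0,-47.8,-24],[12.7,0,-51.5,-26],[12.7,0,-51.5,-26],[12.7,0,-51.5,-26]]]'
python3 - <<'E'
from h import *
p,q,R=avg(3); o=np.array([.6184,-.0327,p[2]]); c=o-p
print(p,R[:,0],np.hypot(*c[:2]), np.arctan2(-c[1],-c[0]),np.arctan2(R[1,0],R[0,0])-np.pi,'want',.063-np.pi/2, st()[0]['wrist_force'])
E
```

```text
clock: 25.9
tcp_pos: [0.6268, -0.1506, 0.067]
orientation: [0.485, -0.484, -0.515, 0.516]
wrist_force: [-3.2, -4.1, 3.7]
finger_gap: 0.0086
[ 0.6268 -0.1506  0.067 ] [-0.0611  0.9981 -0.0007] 0.11822776835025407 -1.499837130875467 -1.5096477880787496 want -1.5077963267948966 [-3.6112 -3.4949  4.8572]
```

```bash
python3 -m inch '[[[0,0,-1,-0.5],[0,0,-2,-1],[0,0,-3,-1.5],[0,0,-4,-2],[0,0,-4,-2]]]'
python3 - <<'E'
from h import *
p,q,R=avg(3); o=np.array([.6184,-.0327,p[2]]); c=o-p
print(p,R[:,0],np.hypot(*c[:2]), np.arctan2(-c[1],-c[0]),np.arctan2(R[1,0],R[0,0])-np.pi, st()[0]['wrist_force'])
E
```

```text
clock: 26.55
tcp_pos: [0.6268, -0.1506, 0.067]
orientation: [0.478, -0.474, -0.521, 0.525]
wrist_force: [-13.7, -4.8, 12.2]
finger_gap: 0.0087
[ 0.6268 -0.1506  0.0669] [-0.0942  0.9956 -0.0005] 0.11821722965043184 -1.499880815889475 -1.4765058446083121 [-13.051   -4.9523  10.8084]
```

```bash
python3 -m inch '[[[0,0,4,2],[0,0,4,2],[0,0,4,2],[0,0,4,2],[0,0,4,2]]]' 24 25; python3 -m inch '[[[0,-20,0,0],[0,-60,0,0],[0,-100,0,0],[0,-140,0,0],[0,-140,0,0],[0,-140,0,0],[0,-140,0,0]]]'
python3 - <<'E'
from h import *
C=cam('wrist');C,im=shot('wrist','w13')
p,s,R=avg(5);print(p,s,R[:,0],env.get_state()['joint_pos'])
E
```

```text
clock: 27.2
tcp_pos: [0.6278, -0.1499, 0.0667]
orientation: [-0.484, 0.484, 0.516, -0.515]
wrist_force: [0.5, 0.1, -0.5]
finger_gap: 0.024
clock: 27.9
tcp_pos: [0.627, -0.15, 0.2055]
orientation: [0.485, -0.483, -0.515, 0.516]
wrist_force: [0.0, 0.2, 0.0]
finger_gap: 0.0237
[ 0.6267 -0.1499  0.2052] [0.0001 0.0001 0.0002] [-0.0623  0.9981  0.001 ] [-0.3594  0.4555  0.2628  1.3798  0.0001 -1.9925]
```

View pics/w13.png

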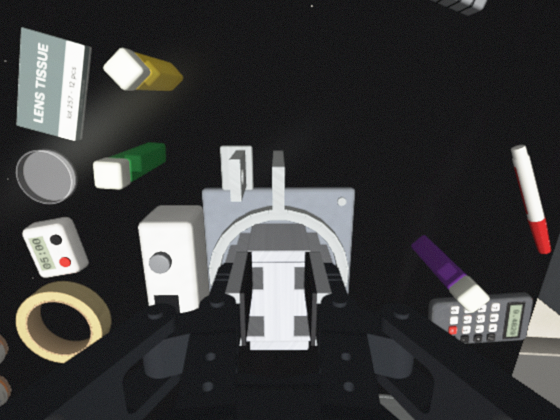

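Run:
```python
from h import *
print(delta([.455,-.327,.20]))
```

```text
[-165.8    6.   182.8]
```

```bash
python3 -m inch '[[[-15,0,16,8],[-30,0,33,16],[-50,0,54,24],[-70,2,76,32],[-90,2,98,40],[-110,2,120,48],[-130,4,142,56],[-150,4,164,64],[-160,6,176,72],[-166,6,183,80]]]' 50 30;python3 -m inch '[[[0,0,0,8],[0,0,0,16],[0,0,0,24],[0,0,0,28],[0,0,0,28],[0,0,0,28],[0,0,0,28]]]'
python3 - <<'E'
from h import *
C=cam('wrist');C,im=shot('wrist','w14')
p,s,R=avg(5);print(p,s,R[:,0],env.get_state()['joint_pos'])
E
```

```text
clock: 29.2
tcp_pos: [0.4538, -0.3283, 0.2005]
orientation: [0.703, -0.702, -0.081, 0.081]
wrist_force: [0.5, 0.3, 0.6]
finger_gap: 0.0501
clock: 29.9
tcp_pos: [0.4551, -0.3273, 0.2008]
orientation: [0.702, -0.701, 0.088, -0.088]
wrist_force: [0.5, -0.4, 0.4]
finger_gap: 0.0498
[ 0.4552 -0.3273  0.2009] [0. 0. 0.] [ 0.9685 -0.2489  0.    ] [-0.7666  0.2858  0.0035  1.2886  0.0001 -0.515 ]
```

View pics/w14.png

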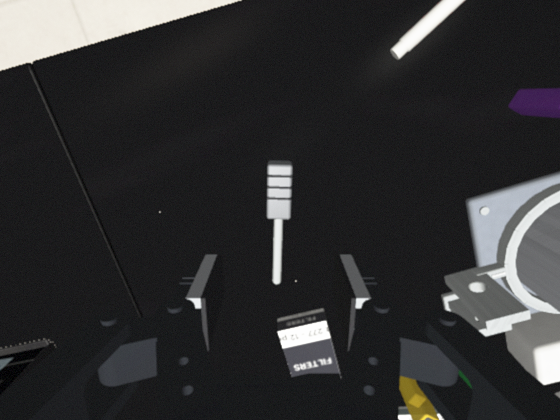

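Run:
```python
from h import *
im=cv2.imread('pics/w14.png')
cv2.imwrite('pics/w14c.png',cv2.resize(im[150:295,240:320],None,fx=4,fy=4,interpolation=cv2.INTER_CUBIC))
```

```text
(no output)
```

View pics/w14c.png

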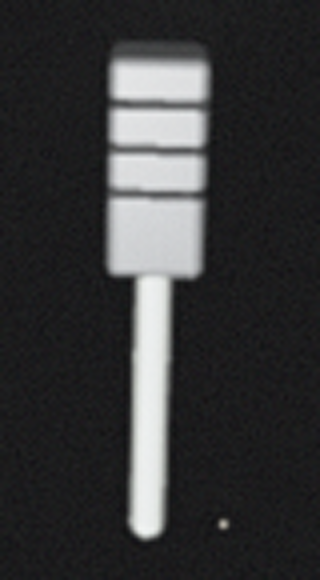

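Run:
```python
from h import *
C=cam('wrist'); g=lambda a:(np.array(a,float)+.5)/4+[240,150]-.5
b=ray(C,g([[110,59],[210,60],[205,277],[107,276]]),.026); print(b,b.mean(0))
d=b[2]+b[3]-b[0]-b[1]; print(np.linalg.norm(d)/2,np.arctan2(d[1],d[0]))
t=ray(C,g([[147,538],[152,280]]),.013); e=t[0]-t[1]; print(t,np.arctan2(e[1],e[0]), np.arctan2(*(t[0]-b.mean(0))[[1,0]]))
m=b.mean(0); m[2]=.003; print(np.linalg.norm(t[0,:2]-m[:2]),delta(m), np.arctan2(st()[1][1,0],st()[1][0,0]))
```

```text
[[ 0.4444 -0.336   0.026 ]
 [ 0.4509 -0.3114  0.026 ]
 [ 0.5076 -0.3266  0.026 ]
 [ 0.5008 -0.3518  0.026 ]] [ 0.4759 -0.3314  0.026 ]
0.058625516855846334 -0.26771703486825515
[[ 0.5876 -0.3632  0.013 ]
 [ 0.5095 -0.3417  0.013 ]] -0.26946814455255536 -0.2774357507147247
0.11610393247141274 [ 21.1 197.9   1.1] -0.2516018030276031
```

```bash
python3 -m inch '[[[8,30,1,1],[16,75,1,1],[20,120,1,1],[20,160,1,1],[20,180,1,1],[20,185,1,1],[20,185,1,1],[20,185,1,1],[20,185,1,1]]]' 45 30
python3 - <<'E'
from h import *
C,im=shot('wrist','w15')
p,s,R=avg(5);print(p,s,np.arctan2(R[1,0],R[0,0]))
print(delta([.4745,-.331,.002]))
E
```

```text
clock: 31.1
tcp_pos: [0.476, -0.3325, 0.0178]
orientation: [-0.7, 0.701, -0.094, 0.096]
wrist_force: [-0.3, 0.0, -0.1]
finger_gap: 0.0447
[ 0.4755 -0.332   0.0172] [0.0003 0.0002 0.0004] -0.2693730877634347
[-0.7 14.4  0.4]
```

View pics/w15.png

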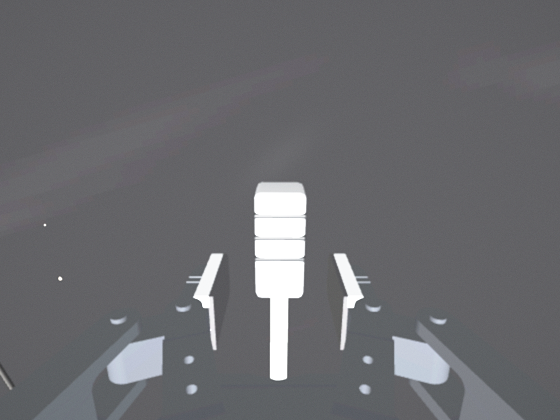

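Run:
```python
from h import *
C=cam('wrist');s,R,p=st()
f=lambda v:proj(C,p+R@np.array(v))[0]
for v in ([0,0,0],[0,-.019,0],[-.011,-.019,0],[.011,-.019,0],[-.011,-.005,0.022],[.011,-.005,.022],[0,-.009,0],[-.03,-.009,0],[.03,-.009,0]): print(v,f(v))
```

```text
[0, 0, 0] [278.0132 242.6735]
[0, -0.019, 0] [278.0082 258.7602]
[-0.011, -0.019, 0] [278.0237 237.8266]
[0.011, -0.019, 0] [277.9934 278.8794]
[-0.011, -0.005, 0.022] [320.8017 227.0418]
[0.011, -0.005, 0.022] [319.2304 265.498 ]
[0, -0.009, 0] [278.011  249.8815]
[-0.03, -0.009, 0] [278.0523 193.6141]
[0.03, -0.009, 0] [277.9736 300.6702]
```

```bash
python3 -m inch '[[[0,6,0,0],[0,11,0,0],[0,13.5,0,0],[0,13.5,0,0],[0,13.5,0,0],[0,13.5,0,0]]]' 45 30; python3 -c "
from h import *
print(avg(4)[:2])";  python3 -m inch '[[[0,0,0,0],[0,0,0,0],[0,0,0,0],[0,0,0,0],[0,0,0,0],[0,0,0,0]]]' 18 50; python3 -c "
from h import *
print(avg(4)[:2])"
```

```text
clock: 32.0
tcp_pos: [0.4749, -0.3314, 0.0025]
orientation: [0.701, -0.701, 0.095, -0.095]
wrist_force: [0.0, 0.2, 0.2]
finger_gap: 0.0449
(array([ 0.4749, -0.3314,  0.0025]), array([0.    , 0.    , 0.0001]))
clock: 32.8
tcp_pos: [0.4748, -0.3314, 0.0024]
orientation: [0.701, -0.701, 0.095, -0.095]
wrist_force: [-0.1, 0.4, -0.0]
finger_gap: 0.0178
(array([ 0.4748, -0.3313,  0.0024]), array([0., 0., 0.]))
```

Run:
```python
from h import *
C,im=shot('wrist','w16');shot('scene','s16');shot('top','t16')
```

```text
(no output)
```

View pics/w16.png

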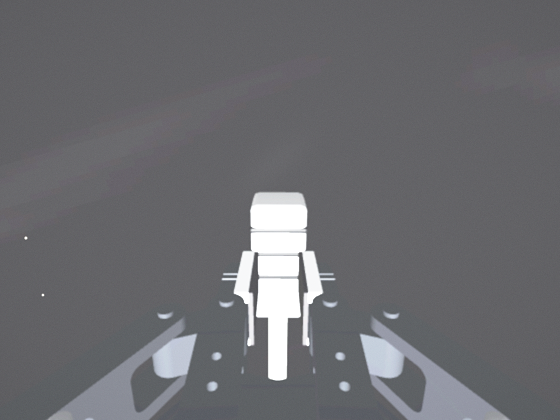

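View pics/s16.png

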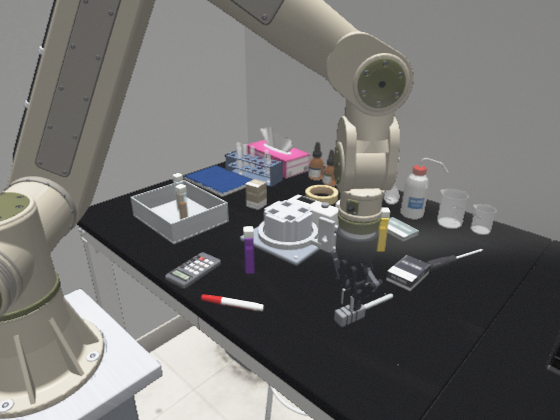

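View pics/t16.png

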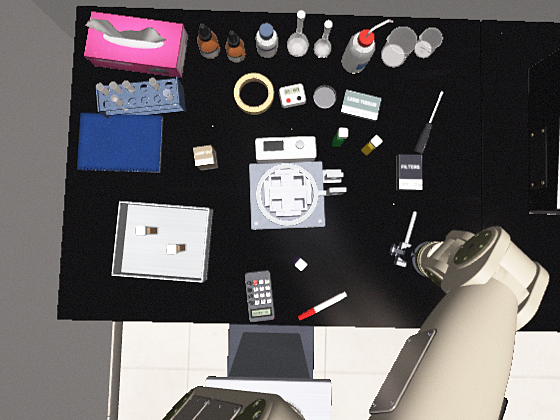

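Run:
```python
from h import *
im=cv2.imread('pics/w16.png')
cv2.imwrite('pics/w16c.png',cv2.resize(im[180:390,200:360],None,fx=3.7,fy=2.8,interpolation=cv2.INTER_CUBIC))
im=cv2.imread('pics/s16.png')
cv2.imwrite('pics/s16c.png',cv2.resize(im[250:340,310:410],None,fx=6,fy=6,interpolation=cv2.INTER_CUBIC))
C=cam('wrist');s,R,p=st()
for tx in (-.011,.011):
  for ty in (0,-.01,-.02,-.03,-.04):
    for tz in (.009,.013): print(tx,ty,tz,proj(C,p+R@np.array([tx,ty,tz]))[0])
```

```text
-0.011 0 0.009 [295.0675 223.5447]
-0.011 0 0.013 [302.6406 223.55  ]
-0.011 -0.01 0.009 [296.0099 230.6922]
-0.011 -0.01 0.013 [304.0026 230.6978]
-0.011 -0.02 0.009 [297.0628 238.6782]
-0.011 -0.02 0.013 [305.5244 238.6842]
-0.011 -0.03 0.009 [298.247  247.6595]
-0.011 -0.03 0.013 [307.2358 247.6659]
-0.011 -0.04 0.009 [299.5885 257.8344]
-0.011 -0.04 0.013 [309.1747 257.8413]
0.011 0 0.009 [294.4408 261.1491]
0.011 0 0.013 [301.7477 261.1544]
0.011 -0.01 0.009 [295.3149 270.0383]
0.011 -0.01 0.013 [303.0116 270.0439]
0.011 -0.02 0.009 [296.2875 279.9295]
0.011 -0.02 0.013 [304.418  279.9355]
0.011 -0.03 0.009 [297.3762 291.0022]
0.011 -0.03 0.013 [305.9924 291.0086]
0.011 -0.04 0.009 [298.6033 303.4816]
0.011 -0.04 0.013 [307.7668 303.4886]
```

View pics/w16c.png

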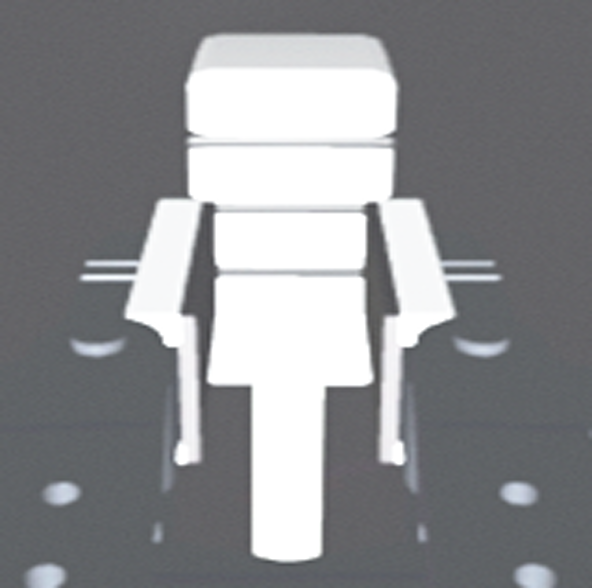

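View pics/s16c.png

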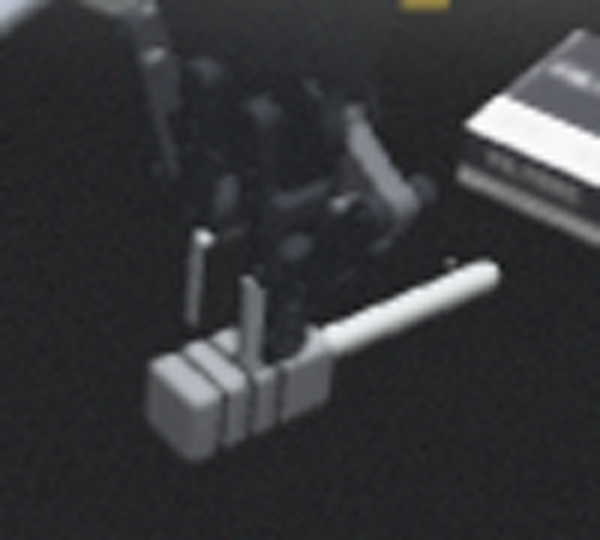

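```bash
python3 -m inch '[[[0,-3,0,0],[0,-3,0,0],[0,-3,0,0],[0,-3,0,0],[0,-3,0,0]]]' 42 40; python3 -m inch '[[[0,5,0,0],[0,10,0,0],[0,13,0,0],[0,13,0,0],[0,13,0,0]]]'
python3 - <<'E'
from h import *
C,im=shot('scene','s17');cv2.imwrite('pics/s17c.png',cv2.resize(im[250:340,310:410],None,fx=6,fy=6,interpolation=cv2.INTER_CUBIC))
C,im=shot('wrist','w17');cv2.imwrite('pics/w17c.png',cv2.resize(im[180:390,180:380],None,fx=3,fy=2.8,interpolation=cv2.INTER_CUBIC))
print(st()[2])
E
```

```text
clock: 33.65
tcp_pos: [0.4748, -0.3313, 0.0053]
orientation: [0.701, -0.701, 0.095, -0.095]
wrist_force: [0.1, 0.8, 0.6]
finger_gap: 0.0419
clock: 34.15
tcp_pos: [0.4747, -0.3312, -0.0078]
orientation: [0.701, -0.701, 0.095, -0.095]
wrist_force: [-0.1, -0.4, 0.4]
finger_gap: 0.042
[ 0.4749 -0.3314 -0.0075]
```

View pics/s17c.png

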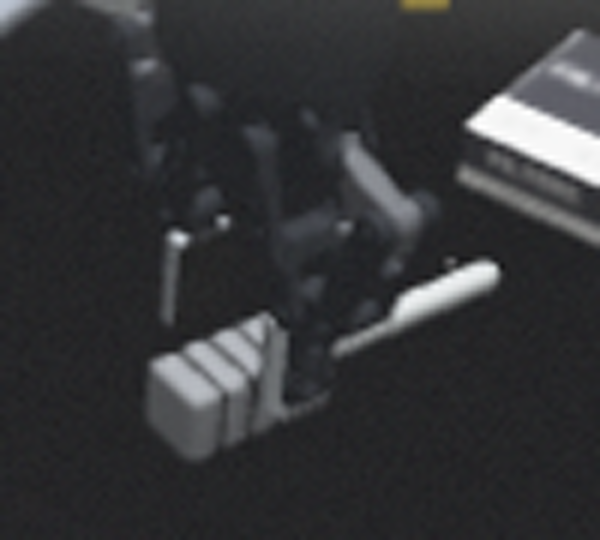

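View pics/w17c.png

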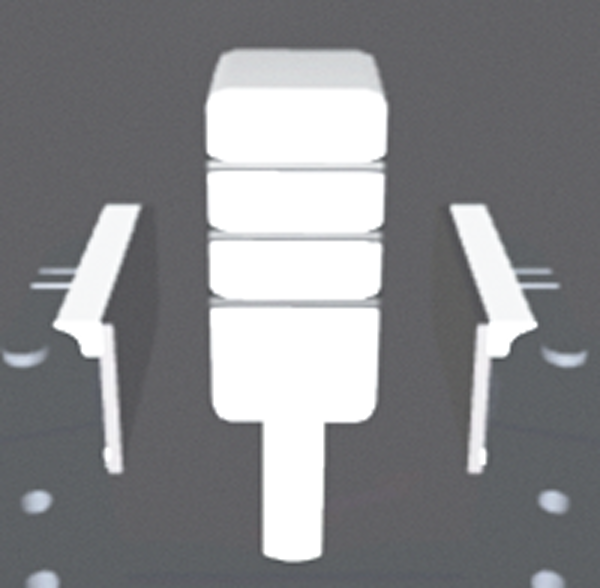

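```bash
python3 -m inch '[[[0,3,0,0],[0,6,0,0],[0,8,0,0],[0,8,0,0]]]'; python3 -m inch '[[[0,2,0,0],[0,4,0,0],[0,4,0,0],[0,4,0,0]]]'; python3 -m inch '[[[0,1,0,0],[0,2,0,0],[0,3,0,0],[0,3,0,0]]]'
```

```text
clock: 34.65
tcp_pos: [0.4745, -0.3311, -0.0161]
orientation: [0.701, -0.701, 0.095, -0.095]
wrist_force: [-0.1, -0.0, -0.4]
finger_gap: 0.042
clock: 35.05
tcp_pos: [0.4748, -0.3313, -0.0197]
orientation: [0.701, -0.701, 0.095, -0.095]
wrist_force: [-0.3, -0.5, -0.2]
finger_gap: 0.0422
clock: 35.45
tcp_pos: [0.4747, -0.3312, -0.0228]
orientation: [0.701, -0.701, 0.095, -0.095]
wrist_force: [-0.3, 0.7, -0.2]
finger_gap: 0.0417
```

```bash
python3 -m inch '[[[0,0,0,0],[0,0,0,0],[0,0,0,0],[0,0,0,0],[0,0,0,0],[0,0,0,0]]]' 12 60;  python3 - <<'E'
from h import *
C,im=shot('scene','s18');cv2.imwrite('pics/s18c.png',cv2.resize(im[250:340,310:410],None,fx=6,fy=6,interpolation=cv2.INTER_CUBIC))
C,im=shot('wrist','w18');cv2.imwrite('pics/w18c.png',cv2.resize(im[180:390,180:380],None,fx=3,fy=2.8,interpolation=cv2.INTER_CUBIC))
print(st()[2])
E
```

```text
clock: 36.05
tcp_pos: [0.475, -0.3315, -0.0224]
orientation: [-0.701, 0.701, -0.095, 0.095]
wrist_force: [-0.5, -0.2, 2.4]
finger_gap: 0.0244
[ 0.475  -0.3315 -0.0224]
```

View pics/s18c.png

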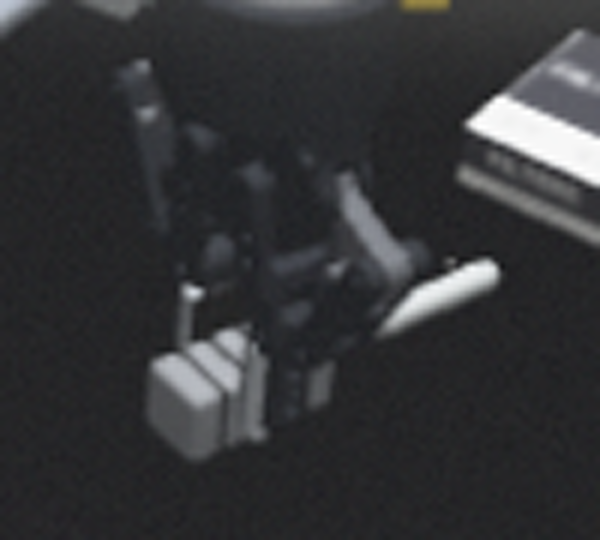

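View pics/w18c.png

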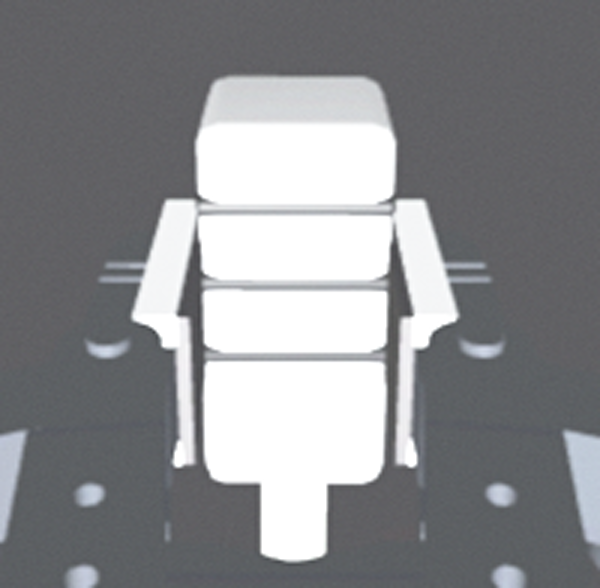

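Run:
```python
from h import *
im=cv2.imread('pics/s18.png'); C=cam('scene'); s,R,p=st()
for k in range(0,220,10):
    a=proj(C,p+R@np.array([0,-k/1000,0]))[0]
    if k%50==0: cv2.circle(im,tuple(int(v) for v in np.round(a)),2,(0,0,255),-1)
    else: cv2.circle(im,tuple(int(v) for v in np.round(a)),1,(0,255,255),-1)
c=cv2.resize(im[130:340,280:440],None,fx=3.5,fy=2.85,interpolation=cv2.INTER_CUBIC)
c=np.clip(c.astype(float)*1.8,0,255).astype(np.uint8)
cv2.imwrite('pics/s18d.png',c)
```

```text
(no output)
```

View pics/s18d.png

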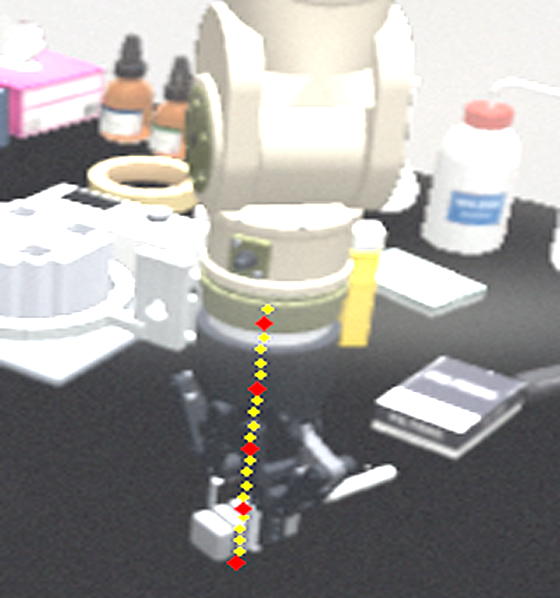

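```bash
python3 -m inch '[[[0,-5,0,0],[0,-15,0,0],[0,-40,0,0],[0,-80,0,0],[0,-115,0,0],[0,-135,0,0],[0,-135,0,0],[0,-135,0,0]]]';  python3 - <<'E'
from h import *
C,im=shot('scene','s19');C,im=shot('wrist','w19')
s,R,p=st();print(p,np.arctan2(R[1,0],R[0,0]),s['finger_gap'],s['joint_pos'])
print(delta([.4853,-.1594,.115]))
E
```

```text
clock: 36.95
tcp_pos: [0.4749, -0.3314, 0.1127]
orientation: [-0.701, 0.701, -0.095, 0.095]
wrist_force: [-0.4, -0.7, -0.8]
finger_gap: 0.0249
[ 0.4739 -0.3305  0.111 ] -0.26932969743451 0.024726141429775743 [-0.7479  0.3626 -0.1126  1.0983  0.0001 -0.4786]
[-34.6  -3.7 168. ]
```

View pics/s19.png

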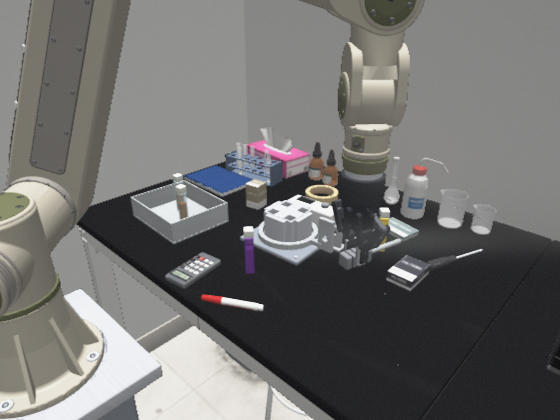

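View pics/w19.png

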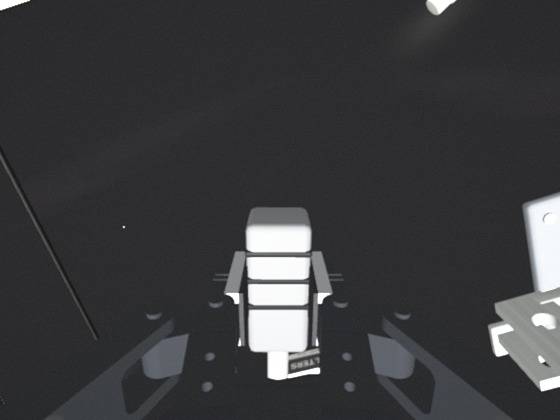

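```bash
python3 -m inch '[[[-2,-2,15,-2],[-8,-4,40,-5],[-15,-4,70,-9],[-22,-4,100,-12],[-28,-4,130,-16],[-34,-4,155,-19],[-35,-4,168,-19],[-35,-4,168,-19],[-35,-4,168,-19],[-35,-4,168,-19]]]';  python3 - <<'E'
from h import *
C,im=shot('wrist','w20')
p,q,R=avg(5);print(p,q,np.arctan2(R[1,0],R[0,0]))
print(1000*R.T@(np.array([.4853,-.1594,.0146])-p), st()[0]['finger_gap'])
E
```

```text
clock: 38.05
tcp_pos: [0.4859, -0.161, 0.1163]
orientation: [-0.707, 0.707, 0.022, -0.022]
wrist_force: [-0.2, 0.5, 0.0]
finger_gap: 0.0245
[ 0.4858 -0.161   0.1163] [0.     0.0001 0.    ] 0.060964351774283075
[ -0.3906 101.7017   1.6474] 0.02477409515658363
```

View pics/w20.png

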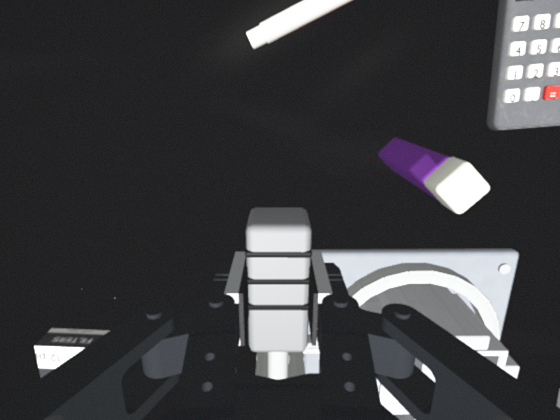

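```bash
python3 -m inch '[[[0,20,1,0],[0,50,1.6,0],[0,75,1.6,0],[0,92,1.6,0],[0,99,1.6,0],[0,102,1.6,0],[0,102,1.6,0],[0,102,1.6,0],[0,102,1.6,0]]]';  python3 - <<'E'
from h import *
p,q,R=avg(5);print(p,q,np.arctan2(R[1,0],R[0,0]))
C,im=shot('wrist','w21')
C,im=shot('scene','s21');cv2.imwrite('pics/s21c.png',cv2.resize(im[190:290,250:390],None,fx=5,fy=5,interpolation=cv2.INTER_CUBIC))
C,im=shot('top','t21');cv2.imwrite('pics/t21c.png',cv2.resize(im[150:270,240:380],None,fx=5,fy=5,interpolation=cv2.INTER_CUBIC))
print(1000*R.T@(np.array([.4853,-.1594,.0146])-p))
E
```

```text
clock: 39.25
tcp_pos: [0.4865, -0.1589, 0.0154]
orientation: [-0.706, 0.707, 0.023, -0.021]
wrist_force: [0.6, -1.1, -0.4]
finger_gap: 0.0248
[ 0.4862 -0.1587  0.0151] [0.0002 0.0001 0.0002] 0.062347793849248906
[-0.9835  0.5368 -0.5911]
```

View pics/s21c.png

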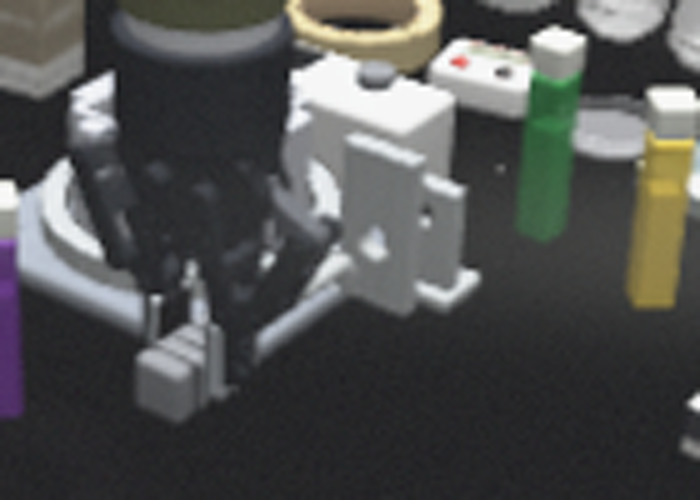

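View pics/t21c.png

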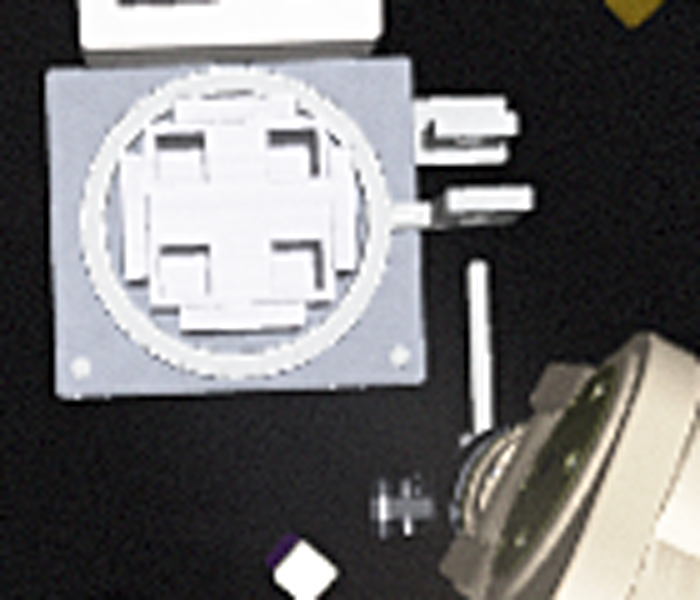

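View pics/w21.png

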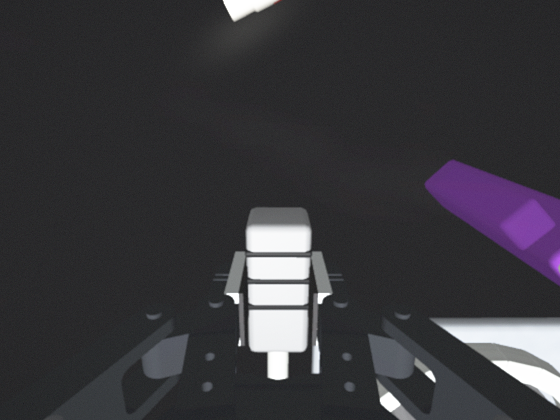

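Run:
```python
from h import *
im=cv2.imread('pics/t21.png')
cv2.imwrite('pics/t21d.png',cv2.resize(im[165:245,315:365],None,fx=10,fy=7.4,interpolation=cv2.INTER_CUBIC)) 
C=cam('top'); g=lambda a:(np.array(a,float)+.5)/5+[240,150]-.5
r=ray(C,g([[477.5,263],[483,420]]),.05); print('rod',r,np.arctan2(*(r[0]-r[1])[[1,0]]))
print('tabtop c',ray(C,g([[492,199],[450,199],[535,199]]),.1))
print('expected eye at top cam crop', (proj(C,[[.6262,-.1505,.05],[.6262,-.1505,.1]])-[240,150])*5)
```

```text
rod [[ 0.5998 -0.1515  0.05  ]
 [ 0.5225 -0.1557  0.05  ]] 0.05448034088096953
tabtop c [[ 0.6264 -0.1508  0.1   ]
 [ 0.6258 -0.131   0.1   ]
 [ 0.627  -0.1711  0.1   ]]
expected eye at top cam crop [[474.5116 207.8473]
 [489.3563 197.3863]]
```

View pics/t21d.png

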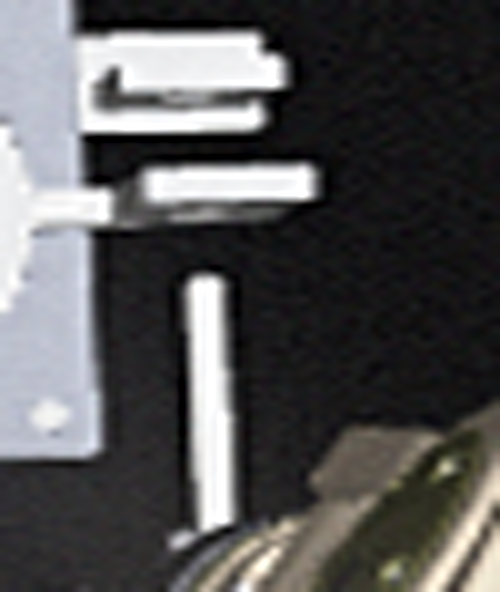

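```bash
python3 -m inch '[[[5,0.4,-0.6,0],[12,0.4,-0.6,0],[19,0.4,-0.6,0],[26,0.4,-0.6,0],[33,0.4,-0.6,0],[40,0.4,-0.6,0],[46,0.4,-0.6,0],[46,0.4,-0.6,0],[46,0.4,-0.6,0]]]';  python3 - <<'E'
from h import *
p,q,R=avg(4);s=st()[0];print(p,q,np.arctan2(R[1,0],R[0,0]),s['wrist_force'],s['ft_torque'])
C,im=shot('scene','s22');cv2.imwrite('pics/s22c.png',cv2.resize(im[190:290,250:390],None,fx=5,fy=5,interpolation=cv2.INTER_CUBIC))
C,im=shot('top','t22');cv2.imwrite('pics/t22d.png',cv2.resize(im[165:245,315:365],None,fx=10,fy=7.4,interpolation=cv2.INTER_CUBIC)) 
E
```

```text
clock: 40.55
tcp_pos: [0.5316, -0.1561, 0.0139]
orientation: [0.707, -0.707, -0.022, 0.022]
wrist_force: [-0.7, -0.1, -1.3]
finger_gap: 0.0241
[ 0.5313 -0.1561  0.0139] [0.0001 0.     0.0001] 0.06214382699721813 [-0.5961 -0.5097 -1.761 ] [0.0178 0.0122 0.012 ]
```

View pics/s22c.png

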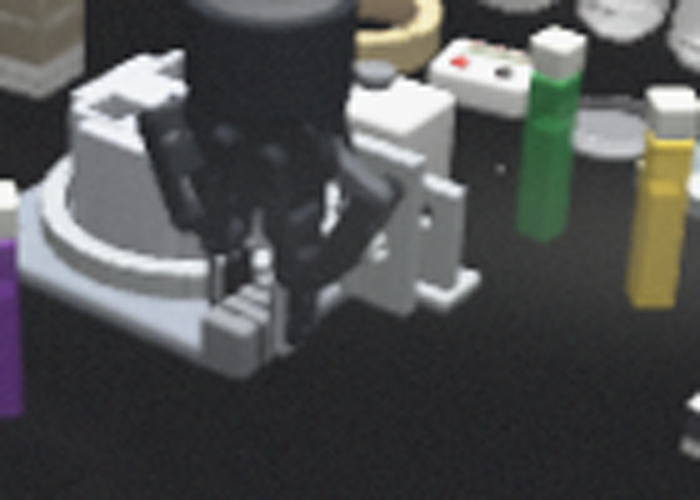

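View pics/t22d.png

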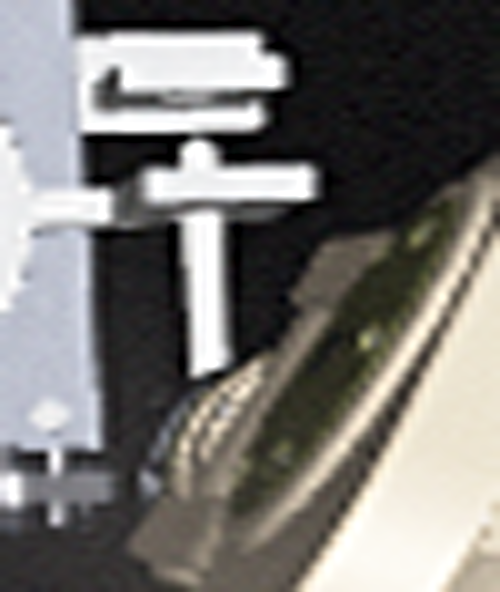

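```bash
python3 -m inch '[[[5,-0.5,-0.2,0],[11,-0.5,-0.2,0],[17,-0.5,-0.2,0],[23,-0.5,-0.2,0],[29,-0.5,-0.2,0],[35,-0.5,-0.2,0],[35,-0.5,-0.2,0],[35,-0.5,-0.2,0]]]';  python3 - <<'E'
from h import *
p,q,R=avg(4);s=st()[0];print(p,q,np.arctan2(R[1,0],R[0,0]),s['wrist_force'],s['ft_torque'])
C,im=shot('scene','s23');cv2.imwrite('pics/s23c.png',cv2.resize(im[190:290,250:390],None,fx=5,fy=5,interpolation=cv2.INTER_CUBIC))
C,im=shot('top','t23');cv2.imwrite('pics/t23d.png',cv2.resize(im[165:245,315:365],None,fx=10,fy=7.4,interpolation=cv2.INTER_CUBIC)) 
C,im=shot('wrist','w23')
E
```

```text
clock: 41.65
tcp_pos: [0.5666, -0.1541, 0.0144]
orientation: [0.707, -0.707, -0.022, 0.022]
wrist_force: [-0.5, 0.2, -1.6]
finger_gap: 0.0246
[ 0.5663 -0.1541  0.0144] [0.0001 0.     0.    ] 0.06215605924165083 [ 0.1245 -0.5962 -1.9604] [0.0065 0.0106 0.0488]
```

View pics/s23c.png

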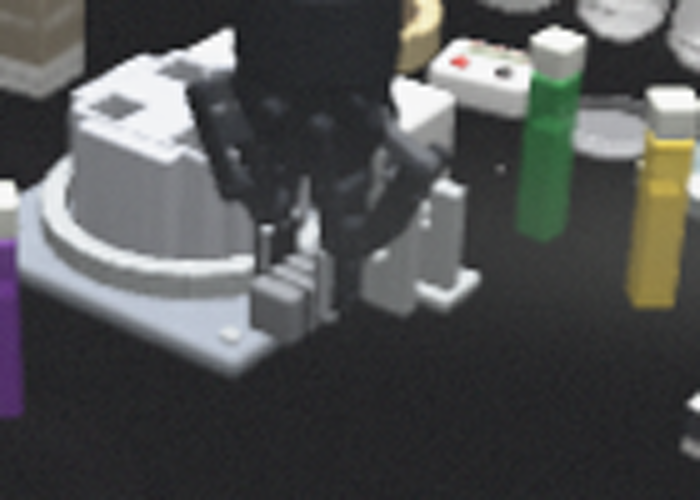

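View pics/t23d.png

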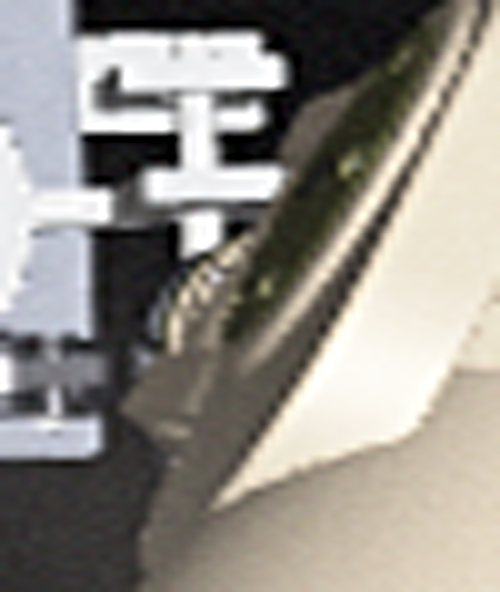

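View pics/w23.png

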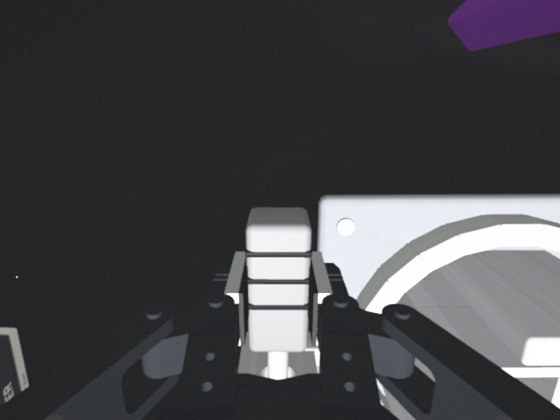

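```bash
python3 -m inch '[[[4,0,0,0],[8,0,0,0],[12,0,0,0],[16,0,0,0],[19,0,0,0],[19,0,0,0],[19,0,0,0]]]'; python3 -m inch '[[[1,0,0,0],[2,0,0,0],[2,0,0,0],[2,0,0,0]]]';python3 - <<'E'
from h import *
p,q,R=avg(4);s=st()[0];print(p,q,np.arctan2(R[1,0],R[0,0]),s['wrist_force'],s['ft_torque'])
C,im=shot('scene','s24');cv2.imwrite('pics/s24c.png',cv2.resize(im[190:290,250:390],None,fx=5,fy=5,interpolation=cv2.INTER_CUBIC))
C,im=shot('wrist','w24');cv2.imwrite('pics/w24c.png',cv2.resize(im[200:400,200:360],None,fx=4,fy=3,interpolation=cv2.INTER_CUBIC))
E
```

```text
clock: 42.7
tcp_pos: [0.5855, -0.153, 0.0144]
orientation: [0.707, -0.707, -0.022, 0.022]
wrist_force: [0.5, 0.0, -1.3]
finger_gap: 0.0248
clock: 43.1
tcp_pos: [0.5875, -0.153, 0.0145]
orientation: [0.707, -0.707, -0.022, 0.022]
wrist_force: [-0.4, -0.6, -0.8]
finger_gap: 0.0248
[ 0.5875 -0.1529  0.0145] [0. 0. 0.] 0.06220275215241292 [-1.0251  0.1322 -0.7875] [-0.0103 -0.0155  0.0138]
```

View pics/s24c.png

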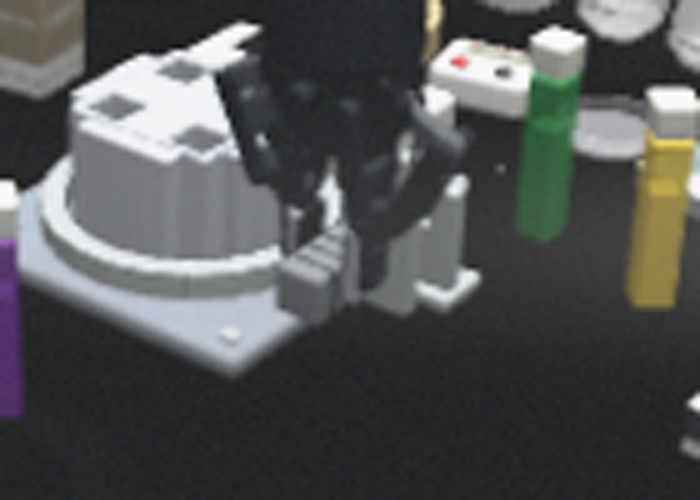

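View pics/w24c.png

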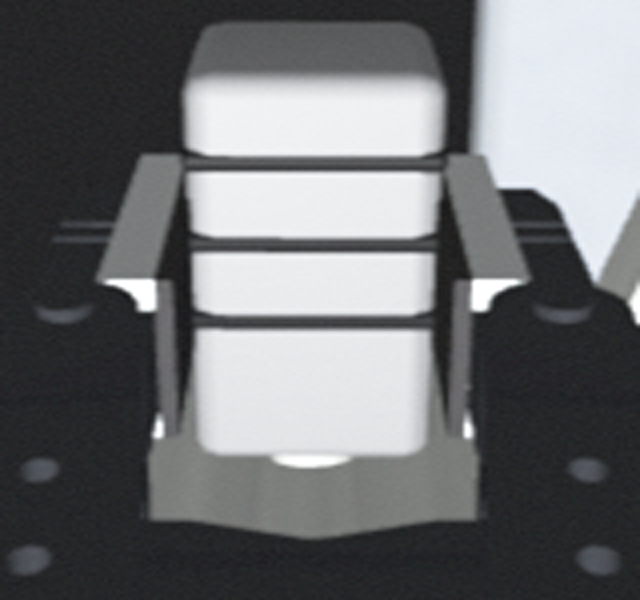

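```bash
python3 -m inch '[[[1,0,0,0],[1.5,0,0,0],[1.5,0,0,0],[1.5,0,0,0]]]'; python3 -m inch '[[[0.7,0,0,0],[1.5,0,0,0],[1.5,0,0,0],[1.5,0,0,0]]]'
```

```text
clock: 43.8
tcp_pos: [0.5891, -0.1528, 0.0145]
orientation: [0.707, -0.707, -0.022, 0.022]
wrist_force: [0.4, 0.8, -1.4]
finger_gap: 0.0246
clock: 44.2
tcp_pos: [0.5905, -0.1527, 0.0145]
orientation: [0.707, -0.707, -0.022, 0.022]
wrist_force: [-0.0, -0.0, -0.2]
finger_gap: 0.0248
```

```bash
python3 -m inch '[[[0.5,0,0,0],[1,0,0,0],[1,0,0,0],[1,0,0,0]]]'; python3 -m inch '[[[0.5,0,0,0],[1,0,0,0],[1,0,0,0],[1,0,0,0]]]'
python3 - <<'E'
from h import *
C,im=shot('wrist','w25');cv2.imwrite('pics/w25c.png',cv2.resize(im[200:400,200:360],None,fx=4,fy=3,interpolation=cv2.INTER_CUBIC))
print(st()[0]['wrist_force'])
E
```

```text
clock: 44.6
tcp_pos: [0.591, -0.1527, 0.0145]
orientation: [0.707, -0.707, -0.022, 0.022]
wrist_force: [-2.6, -0.7, 1.0]
finger_gap: 0.0248
clock: 45.0
tcp_pos: [0.5909, -0.1527, 0.0144]
orientation: [-0.707, 0.707, 0.021, -0.023]
wrist_force: [-6.5, -0.2, 3.3]
finger_gap: 0.0247
[-6.2829 -0.4481  2.8805]
```

View pics/w25c.png

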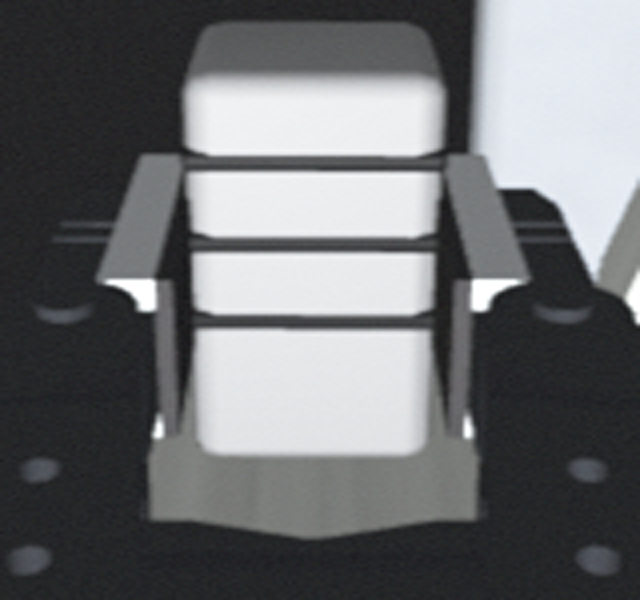

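```bash
python3 -m inch '[[[-1,0,0,0],[-1.5,1,0,0],[-1.5,2,0,0],[-1.5,2,0,0],[-1.5,2,0,0]]]'; python3 -m inch '[[[0,0,0,0],[0,0,0,0],[0,0,0,0],[0,0,0,0],[0,0,0,0],[0,0,0,0]]]' 42 30
python3 - <<'E'
from h import *
C,im=shot('wrist','w26');cv2.imwrite('pics/w26c.png',cv2.resize(im[200:400,200:360],None,fx=4,fy=3,interpolation=cv2.INTER_CUBIC))
E
```

```text
clock: 45.55
tcp_pos: [0.591, -0.1527, 0.0123]
orientation: [0.707, -0.707, -0.022, 0.022]
wrist_force: [-3.1, -0.6, 0.8]
finger_gap: 0.0247
clock: 46.15
tcp_pos: [0.5912, -0.1527, 0.0126]
orientation: [0.707, -0.707, -0.022, 0.022]
wrist_force: [0.5, 0.8, 0.9]
finger_gap: 0.0421
```

View pics/w26c.png

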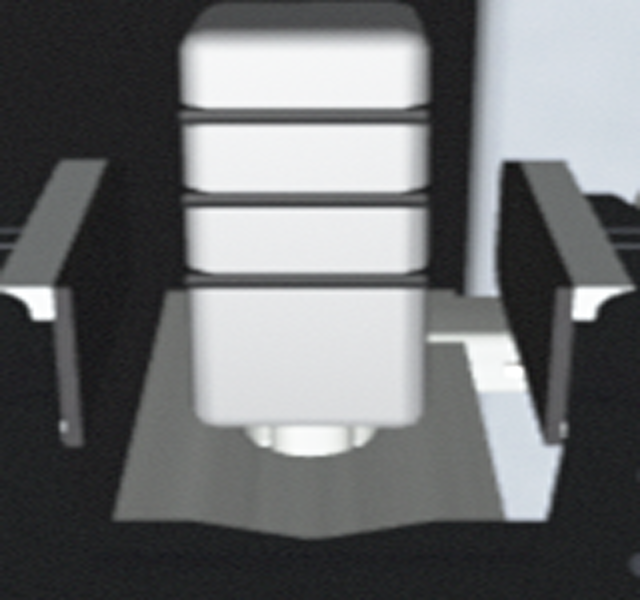

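```bash
python3 -m inch '[[[0,-10,0,0],[0,-30,0,0],[0,-60,0,0],[0,-90,0,0],[0,-120,0,0],[0,-120,0,0]]]'; python3 -m inch '[[[-40,0,0,0],[-80,0,0,0],[-120,0,0,0],[-120,0,0,0],[-120,0,0,0]]]'
python3 - <<'E'
from h import *
C,im=shot('wrist','w27')
C,im=shot('scene','s27');cv2.imwrite('pics/s27c.png',cv2.resize(im[190:290,250:390],None,fx=5,fy=5,interpolation=cv2.INTER_CUBIC))
print(st()[2])
E
```

```text
clock: 46.8
tcp_pos: [0.5941, -0.1539, 0.1385]
orientation: [-0.705, 0.708, 0.025, -0.019]
wrist_force: [0.9, 0.5, 0.9]
finger_gap: 0.0416
clock: 47.3
tcp_pos: [0.4708, -0.1603, 0.1328]
orientation: [-0.707, 0.707, 0.022, -0.021]
wrist_force: [0.4, -0.4, -0.1]
finger_gap: 0.0419
[ 0.4725 -0.1606  0.133 ]
```

View pics/w27.png

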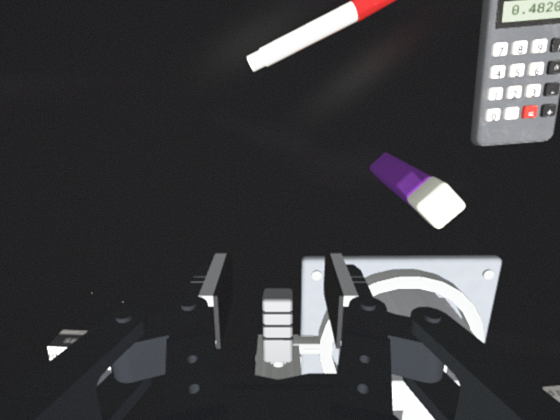

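View pics/s27c.png

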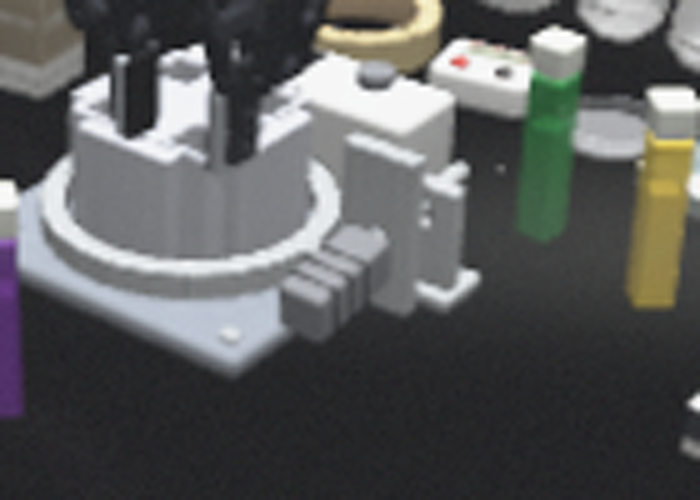

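```bash
python3 -m inch '[[[0,20,0,0],[0,50,0,0],[0,80,0,0],[0,105,0,0],[0,122,0,0],[0,130,0,0],[0,130,0,0],[0,130,0,0],[0,130,0,0]]]' 0 30; python3 -m inch '[[[10,0,0,0],[20,0,0,0],[30,0,0,0],[40,0,0,0],[50,0,0,0],[60,0,0,0],[60,0,0,0],[60,0,0,0]]]'
python3 - <<'E'
from h import *
C,im=shot('wrist','w28')
C,im=shot('scene','s28');cv2.imwrite('pics/s28c.png',cv2.resize(im[190:290,250:390],None,fx=5,fy=5,interpolation=cv2.INTER_CUBIC))
print(st()[2])
E
```

```text
clock: 48.3
tcp_pos: [0.4725, -0.1607, 0.0036]
orientation: [-0.706, 0.707, 0.023, -0.021]
wrist_force: [0.4, 0.7, -0.6]
finger_gap: -0.0
clock: 49.1
tcp_pos: [0.5311, -0.1563, 0.0022]
orientation: [0.707, -0.707, -0.022, 0.022]
wrist_force: [-0.4, -0.1, -0.0]
finger_gap: 0.0001
[ 0.5305 -0.1562  0.0023]
```

View pics/w28.png

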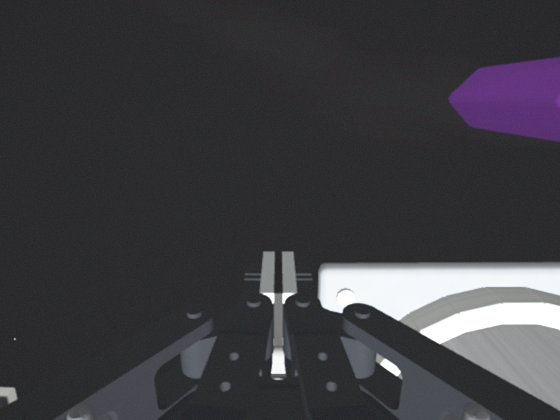

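View pics/s28c.png

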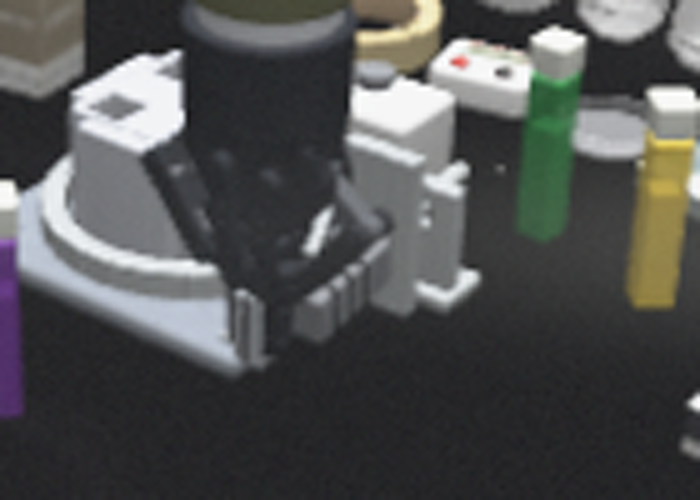

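```bash
python3 -m inch '[[[3,0,0,0],[6,0,0,0],[9,0,0,0],[9,0,0,0],[9,0,0,0]]]'; python3 -m inch '[[[1,0,0,0],[2,0,0,0],[3,0,0,0],[3,0,0,0],[3,0,0,0]]]'; python3 -m inch '[[[1,0,0,0],[2,0,0,0],[3,0,0,0],[3,0,0,0],[3,0,0,0]]]'
```

```text
clock: 49.7
tcp_pos: [0.5402, -0.1559, 0.0025]
orientation: [0.707, -0.707, -0.022, 0.022]
wrist_force: [-0.4, -0.5, -0.3]
finger_gap: -0.0001
clock: 50.2
tcp_pos: [0.5431, -0.1557, 0.0025]
orientation: [0.707, -0.707, -0.022, 0.022]
wrist_force: [-0.7, -0.0, -0.2]
finger_gap: -0.0001
clock: 50.7
tcp_pos: [0.5462, -0.1555, 0.0025]
orientation: [0.707, -0.707, -0.022, 0.022]
wrist_force: [0.8, 0.1, -0.6]
finger_gap: -0.0002
```

Run:
```python
from h import *
C,im=shot('scene','s29');cv2.imwrite('pics/s29c.png',cv2.resize(im[190:290,250:390],None,fx=5,fy=5,interpolation=cv2.INTER_CUBIC))
```

```text
(no output)
```

View pics/s29c.png

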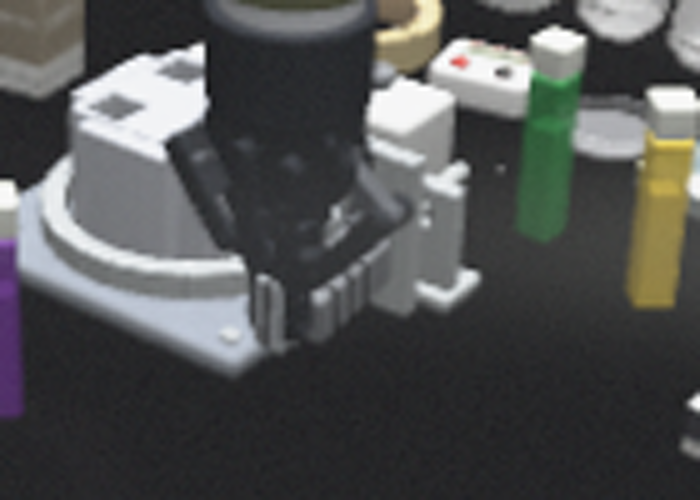

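Still a few mm short; continue in small steps.

```bash
for i in 1; do python3 -m inch '[[[1,0,0,0],[2,0,0,0],[3,0,0,0],[3,0,0,0]]]'; python3 -m inch '[[[1,0,0,0],[2,0,0,0],[2,0,0,0],[2,0,0,0]]]'; python3 -m inch '[[[1,0,0,0],[1.5,0,0,0],[1.5,0,0,0],[1.5,0,0,0]]]'; done;python3 - <<'E'
from h import *
C,im=shot('scene','s30');cv2.imwrite('pics/s30c.png',cv2.resize(im[190:290,250:390],None,fx=5,fy=5,interpolation=cv2.INTER_CUBIC))
E
```

```text
clock: 51.15
tcp_pos: [0.5482, -0.1551, 0.0022]
orientation: [0.707, -0.707, -0.021, 0.023]
wrist_force: [-2.8, 0.4, 0.4]
finger_gap: 0.0004
clock: 51.55
tcp_pos: [0.5482, -0.1549, 0.0019]
orientation: [0.707, -0.707, -0.02, 0.024]
wrist_force: [-7.7, -0.2, 3.1]
finger_gap: -0.0001
clock: 51.95
tcp_pos: [0.5482, -0.1546, 0.0016]
orientation: [0.707, -0.706, -0.019, 0.025]
wrist_force: [-11.0, -1.5, 4.3]
finger_gap: -0.0
```

View pics/s30c.png

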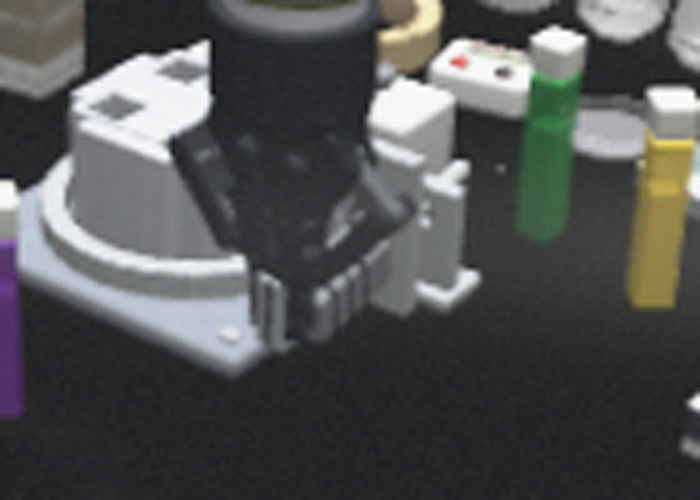

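```bash
python3 -m inch '[[[-10,0,0,0],[-30,0,0,0],[-50,0,0,0],[-50,0,0,0]]]'; python3 -m inch '[[[0,-40,0,0],[0,-80,0,0],[0,-125,0,0],[0,-170,0,0],[0,-210,0,0],[0,-210,0,0],[0,-210,0,0]]]'
python3 - <<'E'
from h import *
C,im=shot('wrist','w31')
C,im=shot('top','t31')
C,im=shot('scene','s31');cv2.imwrite('pics/s31c.png',cv2.resize(im[190:290,250:390],None,fx=5,fy=5,interpolation=cv2.INTER_CUBIC))
print(st()[2])
E
```

```text
clock: 52.4
tcp_pos: [0.5008, -0.1578, 0.0024]
orientation: [0.707, -0.706, -0.021, 0.022]
wrist_force: [0.3, 1.0, -0.3]
finger_gap: 0.0
clock: 53.1
tcp_pos: [0.5046, -0.1588, 0.214]
orientation: [-0.706, 0.707, 0.024, -0.021]
wrist_force: [-0.4, 0.4, -0.3]
finger_gap: 0.0002
[ 0.5023 -0.1579  0.2111]
```

View pics/w31.png

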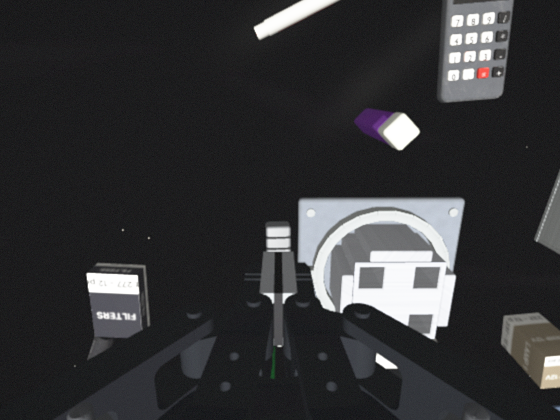

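View pics/s31c.png

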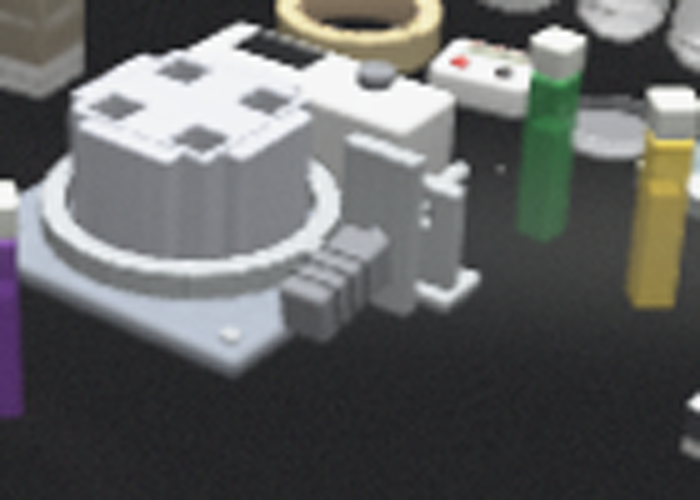

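View pics/t31.png

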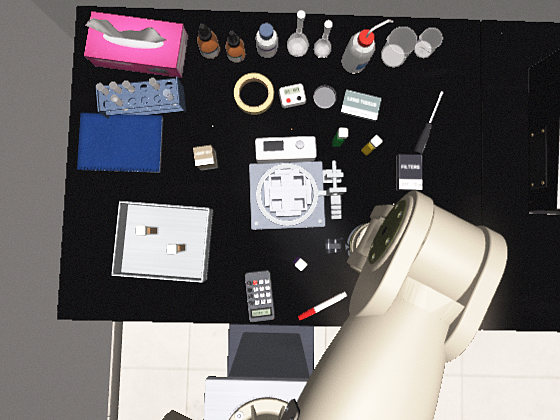

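Run:
```python
from h import *
im=cv2.imread('pics/t31.png')
cv2.imwrite('pics/t31d.png',cv2.resize(im[150:230,300:370],None,fx=8,fy=7,interpolation=cv2.INTER_CUBIC))
C=cam('top');print((proj(C,[[.6263,-.1505,.1],[.6213,-.1508,.06],[.559,-.1545,.055]])-[300,150])*[8,7])
```

```text
[[302.9766 276.0453]
 [284.4521 302.1204]
 [290.2511 480.7572]]
```

View pics/t31d.png

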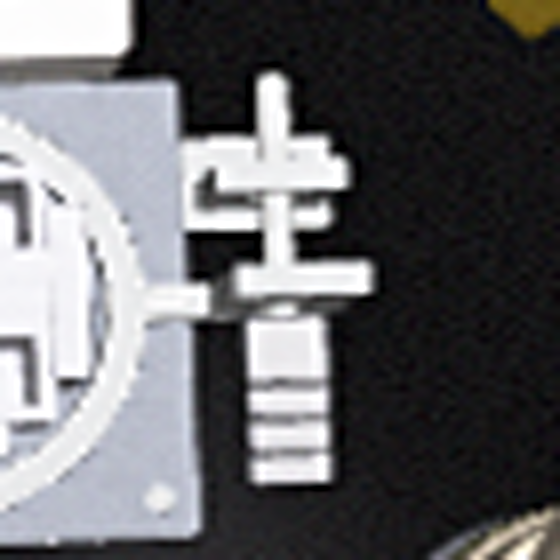

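```bash
python3 -c "
from workcell import env
print(env.hand_in(), env.get_state()['clock'])"
```

```text
the job is handed in; nothing more can be done
the job is handed in; nothing more can be done
```

The heater is shut down and handed in at about 53 s. Two cells were present. I lifted both out and stood them in the tray, then turned the collar until it stopped, then pushed the pin through both eyes.

**Last checks:**
- **Cells:** the final top picture shows both in the tray and the tray and both cartons apparently unmoved. I compared those by eye and did not measure them.
- **Collar:** the tab stopped moving while the push rose to about 13 N. Its tab measured at -1.500 rad, against -1.508 rad expected for locked.
- **Pin:** the rod shows beyond the lug. Pushing the handle's end to about 11 N moved it no further, so it is up against the tab. It hangs slightly nose-up in the loose eyes, which leaves a gap at the top that I estimate at 2–4 mm.

**What went wrong or disagreed:**
- **Missed grasps:** the first tries on the second cell and on the pin closed on nothing. The real fingertips sit about 30 mm short of the reported tool point. I found this from the pictures and went lower. Neither the cell nor the pin was disturbed.
- **Grip depth:** for the same reason, the cells and the tab were held only near their tops, but they held.

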